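Stack the L-shaped vial racks end for end in the wash carrier and close the hold-down

ROBOT

A 6-joint arm with a two-finger parallel gripper is mounted at the origin on a cart in front of the work surface, level with it; the furniture and walls round the work are solid. World frame = base frame: x ahead of the robot, y to its left, z up, the work surface at z = 0. Lengths are in m, angles in rad, forces in N, time in s.
With the tool pointing down it reaches from about 0.375 to 0.9 m from the base axis. Payload 3.1 kg.
Tool frame: the origin (TCP) lies on the centre line of the jaws, within the pads' length; the fingertips stand 22 mm ahead of it and the grasp point (between the pads) lies 3 mm ahead of it; z points along the fingers, y is the line along which they close (so a half turn about z gives the same grasp; the last joint's range is limited). The gripper opens to 85 mm and grips with 20 to 120 N. Pads are 22 mm wide; open, the fingers measure 114 mm over their backs; the gripper's body (76 mm by 85 mm) begins 54 mm behind the grasp point. The pads swing forward as they close: fully open they stand 13 mm farther back than shut.
Start: joints at [-1.484, 0.527, 1.433, -0, 1.181, -0.178], TCP at [0.164, -0.603, 0.253] pointing down, gripper open.
Joint ranges: [-3.08, 3.08], [-0.75, 2.2], [0.22, 2.44], [-1.43, 4.57], [0, 2.65], [-2.85, 2.85]. Speed limits (rad/s): [2.79, 2.79, 3.14, 3.14, 3.14, 3.14].

INTERFACE

Orientations are given as a unit quaternion [x, y, z, w].
In Python, from station import manip gives the robot as it stands.
- The arm moves only by the tool drive_effector, called after "Emit:" as a command line: name --argument value ..., lists and objects as JSON in quotes. Schema: {"type":"object","properties":{"plan":{"type":"object","properties":{"offsets":{"type":"array","items":{"type":"array","items":{"type":"number"},"minItems":5,"maxItems":5},"minItems":1,"maxItems":20}},"additionalProperties":false,"required":["offsets"]},"force":{"type":"number"},"only":{"type":"string"},"quiet":{"type":"boolean"},"lines":{"type":"string"}},"required":["plan"],"additionalProperties":false}. plan is an object whose key "offsets" holds a list of rows, 1 to 20 of them, each of 5 numbers: dx, dy, dz in m, then a turn about the tool's z in rad, then the opening from 0.0 (shut) to 1.0 (fully open); each row is the pose to reach, as a shift and turn from the pose commanded when the call began, along the tool's axes at that moment; what a row does not reach only later rows make up. A row lasts 1/10 s, in which the tool goes at most 0.05 m and 0.15 rad, less where a joint would pass 70% of its speed; a pose out of reach is approached as far as the arm can. The fingers move at their own pace and stop on an object; force is the grip in N (left out, the last holds). Time passes only in rows, so rows that do not move let the fingers close. The tool returns the time, the measured TCP pose, the force, the opening and the grip force at its end. only (a regular expression) keeps the lines of the reply that match it, lines (a string "A,B") keeps lines A to B, and quiet returns only ok. Input that does not fit is refused with a message, and nothing moves.
- manip.sense(): the state, without advancing time (a new reading comes with each control period).
- manip.snapshot(name): name is "side" or "top"; returns a dict with "pixels" (400x640x3 uint8, red, green, blue), "range_z" (400x640 float32, m along the optical axis (not along the pixel's ray), 0 where there is no reading), "fov_y" (degrees; the focal length in pixels is half the picture's height over the tangent of half this angle, whatever the lens; pixels are square), "cx", "cy" (the principal point, pixels), "R" (3x3) and "t" (3): a world point X has camera coordinates R X + t. Camera axes: x right, y down, z forward; pixel columns grow to the right and rows downward; lengths in m; the calibration is good to about 2 mm. A picture is of the moment at which its call begins.
- manip.sign_off(): hands the job in; it is judged then, once.
The state is a dict: "t": time; "q": joint angles; "qd": joint speeds; "tau": joint torques, N m; "tcp_pos": TCP position; "tool_rot": TCP orientation; "force": force on the tool from outside, world axes, zero at the start; "ft_torque": the same for the moment, N m; "finger_gap": opening from 0.0 (shut) to 1.0 (fully open); "gripper_force": force on a finger pad.
Only numpy, scipy, OpenCV 4.12 (cv2) and the standard library are available. Lean on these libraries where they do the work, as an engineer would, in place of code of your own. Each camera call takes 0.05 s, during which the arm holds its last target. There are 200 camera calls.

TASK

Empty the sloping roller lane: take the aluminium vial racks one at a time from its front and stack all three on the rack already in the wash carrier, each turned end for end from the one below and lying flat with its open end close up against that rack's raised end (a few millimetres at most, sides in line), so the pile stays level and balanced. Then lower the carrier's hinged hold-down bar gently, without letting it drop, until its two feet rest on the top rack. Do not disturb the two small bottles standing nearby.

Things in the scene. Friction and masses are not known exactly. Their poses are not given: they have to be found in the camera images.
- rack_1: bare aluminium vial rack, lowest in the lane, raised end uphill. Seen from the side an L: deck 90 mm long (its x), 60 wide (y), 18 thick with six shallow wells, and a raised end 20 long, 34 high at +x (inner face at x = +25; open end at x = -45). Origin: middle of the 90 x 60 underside, z up. Balance point x = +6. 0.24 kg.
- rack_2: second rack in the lane, same as rack_1 and same way round; rolls down to the front stop in 1 to 2 s when rack_1 is lifted out
- rack_3: third (highest) rack in the lane, same as rack_1; rolls down in its turn
- rack_base: the rack already in the carrier, same as rack_1, loose, raised end (+x) to the carrier's hinge side. A rack rightly stacked on another lies on its deck half a turn round, origin 18 mm higher and 20 to 25 mm towards the lower one's open end (at x = -20 to -25 mm in the lower rack's frame); its raised end overhangs that open end.
- rack_1_tip (a point): middle of the lower edge of rack_1's open end (x = -45, z = 0 in its frame)
- rack_2_tip (a point): the same point of rack_2
- rack_3_tip (a point): the same point of rack_3
- lane: fixed steel lane with 15 free rollers, sloping 10 degrees down to a front stop. Origin on the worktop below the stop's inner face, its x uphill in plan. Roller tops 42 mm up at the stop. Side plates 70 mm over their outsides rise 4 mm above the rollers, so a deck's sides can be gripped above them; stop 13 mm. Lift racks square to the slope, clear of the one behind.
- lane_front (a point): on the roller-top plane at the stop's inner face, mid-width. Obstacles about: a low desk meter between lane and carrier, a tall white instrument behind the carrier's hinge side, a spindly electrode stand 0.37 m high to the carrier's right (about x 0.42, y -0.33 m).
- carrier: fixed low perforated steel tray, x = -100 to +90, y = -70 to +70 mm about its origin on the worktop; rim 16 mm high, floor 4 mm up. Two hinge posts at x = +75, y = +-63 mm, 106 mm high; the hold-down bar's hinge axis runs along its y at x = +75, z = 100 mm.
- holddown (a joint): angle of the hold-down bar, rad: 0 = level, its feet then 76 mm above the worktop, the deck height of a pile of four racks; grows as it swings up and back, limit 2.1; friction holds it when near upright (1.25 to 1.9); below about 1.1 it falls by itself
- holddown_bar (a point): middle of the hold-down's crossbar: 8 mm steel rod along the carrier's y with a black grip sleeve 12 mm thick, 34 long round this point, 88 mm from the hinge axis, on side arms at y = +-57. Two rubber-tipped feet at y = +-26 mm reach 24 mm below the rod's centre when lowered.
- dropper: small amber bottle with black cap, 33 mm across, 62 mm high, a bystander; origin middle of underside
- buffer: blue plastic bottle with white cap, 52 mm across, 108 mm high, a bystander; origin middle of underside

How it is judged:
On the way, in this order (a step that is already met when the one before it is completed fails the run):
1. rack_1 lies on rack_base, turned end for end, flat, close up to its raised end, let go (x of rack_1_tip in the frame of rack_base between 0.0165 and 0.0275 m and y of rack_1_tip in the frame of rack_base between -0.007 and 0.007 m and z of rack_1 in the frame of rack_base between 0.0155 and 0.0205 m and angle between the x axis of rack_1 and the x axis of rack_base, either way round below 0.1 rad and angle between rack_1's own z axis and vertical below 0.06 rad and contact force between the fingers and rack_1 below 0.1 N and linear speed of rack_1 below 0.02 m/s), for 0.2 s.
2. rack_2 lies on rack_1, turned end for end, flat, close up to its raised end, let go (x of rack_2_tip in the frame of rack_1 between 0.0165 and 0.0275 m and y of rack_2_tip in the frame of rack_1 between -0.007 and 0.007 m and z of rack_2 in the frame of rack_1 between 0.0155 and 0.0205 m and angle between the x axis of rack_2 and the x axis of rack_1, either way round below 0.1 rad and angle between rack_2's own z axis and vertical below 0.06 rad and contact force between the fingers and rack_2 below 0.1 N and linear speed of rack_2 below 0.02 m/s), for 0.2 s.
3. rack_3 lies on rack_2, turned end for end, flat, close up to its raised end, let go (x of rack_3_tip in the frame of rack_2 between 0.0165 and 0.0275 m and y of rack_3_tip in the frame of rack_2 between -0.007 and 0.007 m and z of rack_3 in the frame of rack_2 between 0.0155 and 0.0205 m and angle between the x axis of rack_3 and the x axis of rack_2, either way round below 0.1 rad and angle between rack_3's own z axis and vertical below 0.06 rad and contact force between the fingers and rack_3 below 0.1 N and linear speed of rack_3 below 0.02 m/s), for 0.2 s.
4. the hold-down bar rests on the top rack (value of joint holddown between -0.07 and 0.07 rad and contact force between holddown and rack_3 above 0.1 N and velocity of joint holddown between -0.05 and 0.05 rad/s), for 0.2 s.
At the end, for the whole second after the job is handed in: rack_base flat on the carrier floor within 30 mm of its start; rack_1, 2, 3 stacked on it in turn, each flat, half a turn from the one below (6 degrees), open end within about 8 mm of its raised end, sides within 7 mm; bar within 0.07 rad of level, resting on rack_3; all at rest (all of step 4 and z of rack_base in the frame of carrier between 0.002 and 0.0065 m and angle between rack_base's own z axis and vertical below 0.05 rad and distance of rack_base from where it was at the start of the episode below 0.03 m and x of rack_1_tip in the frame of rack_base between 0.0165 and 0.0275 m and y of rack_1_tip in the frame of rack_base between -0.007 and 0.007 m and z of rack_1 in the frame of rack_base between 0.0155 and 0.0205 m and angle between the x axis of rack_1 and the x axis of rack_base, either way round below 0.1 rad and angle between each of rack_1, rack_2, rack_3's own z axis and vertical below 0.06 rad and x of rack_2_tip in the frame of rack_1 between 0.0165 and 0.0275 m and y of rack_2_tip in the frame of rack_1 between -0.007 and 0.007 m and z of rack_2 in the frame of rack_1 between 0.0155 and 0.0205 m and angle between the x axis of rack_2 and the x axis of rack_1, either way round below 0.1 rad and x of rack_3_tip in the frame of rack_2 between 0.0165 and 0.0275 m and y of rack_3_tip in the frame of rack_2 between -0.007 and 0.007 m and z of rack_3 in the frame of rack_2 between 0.0155 and 0.0205 m and angle between the x axis of rack_3 and the x axis of rack_2, either way round below 0.1 rad and linear speed of rack_3 below 0.02 m/s); the robot touches nothing.
It fails at once if a rack is taken out from behind one still in front of it in the lane ((distance of rack_1 from where it was at the start of the episode below 0.03 m and distance between rack_1 and rack_2 above 0.13 m) or (distance between rack_2 and lane_front below 0.07 m and distance between rack_2 and rack_3 above 0.13 m)).
It fails at once if the hold-down bar drops (swings down faster than 3.5 rad/s) (velocity of joint holddown below -3.5 rad/s).
It fails at once if a nearby bottle is shifted by 30 mm or tipped over (distance of any of dropper, buffer from where it was at the start of the episode above 0.03 m or angle between any of buffer, dropper's own z axis and vertical above 0.5 rad).
It also fails if it takes over 72 s, if anything falls off the work surface, if the arm or the gripper's body presses on something with over 40 N, if the wrist force passes 120 N, or if a joint passes its speed limit or range.

## Working session

There is one attempt and no reset: what is moved stays moved. The work goes in short steps, Python scripts to look and compute and a tool call to move; the robot and the scene stay as the last step left them, time stands still between calls to the robot, and variables do not carry over. Pictures are saved under pics/ and viewed, at most 10 in all, crops included, and the job is handed in when it is done.

```bash
ls; mkdir -p pics; python3 - <<'E'
from station import manip
import cv2,numpy as np
print(manip.sense())
for n in("side","top"):
    s=manip.snapshot(n); cv2.imwrite(f"pics/{n}0.png",s["pixels"][:,:,::-1]); np.savez(f"{n}0.npz",**s)
    print(n,s["fov_y"],s["cx"],s["cy"],s["R"],s["t"],-s["R"].T@s["t"])
E
```

```text
pics
station.py
{'t': 0.0, 'q': array([-1.48449039e+00,  5.28510757e-01,  1.43389448e+00, -3.96820622e-05,
        1.18143150e+00, -1.78514959e-01]), 'qd': array([ 1.21933815e-03, -6.11685160e-04,  2.60190835e-03, -9.91161982e-05,
        7.76383291e-04,  2.14509061e-03]), 'tau': array([-4.94553242e-04, -4.42356992e+01, -1.78024596e+01, -1.54453073e-04,
        8.41315807e-03,  1.49485612e-05]), 'tcp_pos': array([ 0.16353554, -0.60252492,  0.25230868]), 'tool_rot': array([ 9.91244916e-01,  1.32031274e-01,  3.33848125e-05, -1.12169348e-03]), 'force': array([ 0.01460039, -0.00600658, -0.30005521]), 'ft_torque': array([ 0.02129842, -0.03168338, -0.01378856]), 'gripper_force': 0.0, 'finger_gap': 1.0027297499403416}
side 57.168858547976505 317.22220847382795 194.97239294605404 [[-0.97712418 -0.21228392 -0.01280094]
 [-0.13228946  0.65383969 -0.74497863]
 [ 0.16651675 -0.72624321 -0.6669655 ]] [0.57666923 0.06063021 1.01640589] [0.40224959 0.82093305 0.73045777]
top 50.797120958048005 312.5899341631181 188.8352021430712 [[ 0.0262455  -0.99952012  0.01645324]
 [-0.99275791 -0.02799102 -0.11682565]
 [ 0.11723013 -0.01326793 -0.99301614]] [0.08724819 0.59684177 1.06518269] [0.46535802 0.1180453  1.12603451]
```
View pics/top0.png

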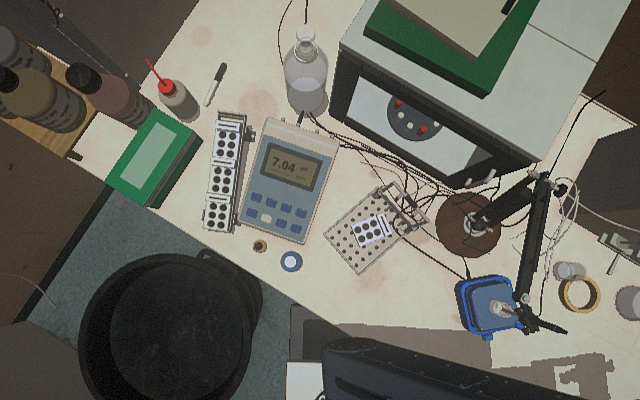

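View pics/side0.png

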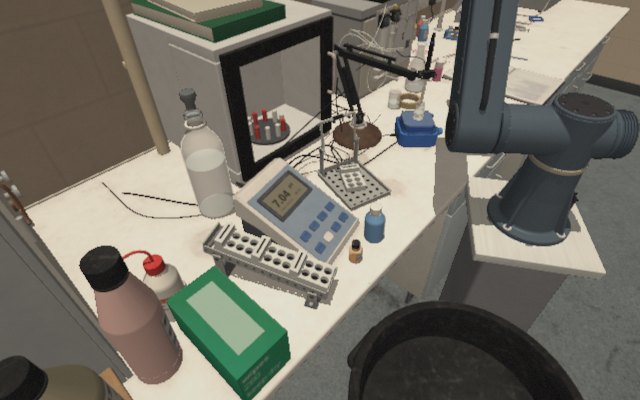

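The top view shows the lane at (205–245, 110–232) with its front at the bottom, the carrier at (325–430, 185–275) with its bar raised near (405, 205), and the bottles at (260, 246) and (290, 261). I'll zoom in on these.

```bash
cat > h.py <<'E'
import numpy as np,cv2
def f(s): return 200/np.tan(np.radians(float(s["fov_y"]))/2)
def cloud(s):
    "world xyz for each pixel from depth"
    z=s["range_z"].astype(float); v,u=np.mgrid[:400,:640]
    c=np.stack([(u-s["cx"])/f(s)*z,(v-s["cy"])/f(s)*z,z],-1)
    w=(c-s["t"])@s["R"]; w[z==0]=np.nan; return w
def ray(s,u,v,h):
    "pixel -> world point on plane z=h"
    d=np.array([(u-s["cx"])/f(s),(v-s["cy"])/f(s),1.])@s["R"]; o=-s["R"].T@s["t"]
    return o+d*(h-o[2])/d[2]
def proj(s,X):
    c=s["R"]@np.asarray(X,float)+s["t"]; return f(s)*c[:2]/c[2]+[s["cx"],s["cy"]]
E
python3 - <<'E'
from h import *
s=dict(np.load("top0.npz"));d=dict(np.load("side0.npz"))
a=cv2.resize(s["pixels"][100:250,190:270],None,fx=4,fy=4,interpolation=cv2.INTER_CUBIC)[:, :, ::-1]
b=cv2.resize(s["pixels"][175:285,315:435],None,fx=4,fy=4,interpolation=cv2.INTER_CUBIC)[:,:,::-1]
b=cv2.copyMakeBorder(b,0,160,0,0,cv2.BORDER_CONSTANT); cv2.imwrite("pics/topcrop.png",np.hstack([a,b]))
c=cv2.resize(d["pixels"][110:310,195:395],None,fx=3,fy=3,interpolation=cv2.INTER_CUBIC)[:,:,::-1]; cv2.imwrite("pics/sidecrop.png",c)
w=cloud(s)
print("table",np.nanmedian(w[20:60,200:240,2]))
for (u,v) in [(225,130),(222,180),(216,215),(216,232),(260,246),(290,261),(370,230),(340,255),(403,208),(275,150),(270,220)]: print(u,v,np.round(w[v,u],3))
E
```

```text
table -0.0014041601283616314
225 130 [0.726 0.325 0.105]
222 180 [0.605 0.331 0.081]
216 215 [0.518 0.344 0.067]
216 232 [0.476 0.355 0.003]
260 246 [0.443 0.231 0.062]
290 261 [0.411 0.154 0.108]
370 230 [ 0.492 -0.05   0.022]
340 255 [0.424 0.026 0.003]
403 208 [ 0.553 -0.14   0.005]
275 150 [0.675 0.198 0.125]
270 220 [0.51  0.21  0.045]
```

View pics/topcrop.png

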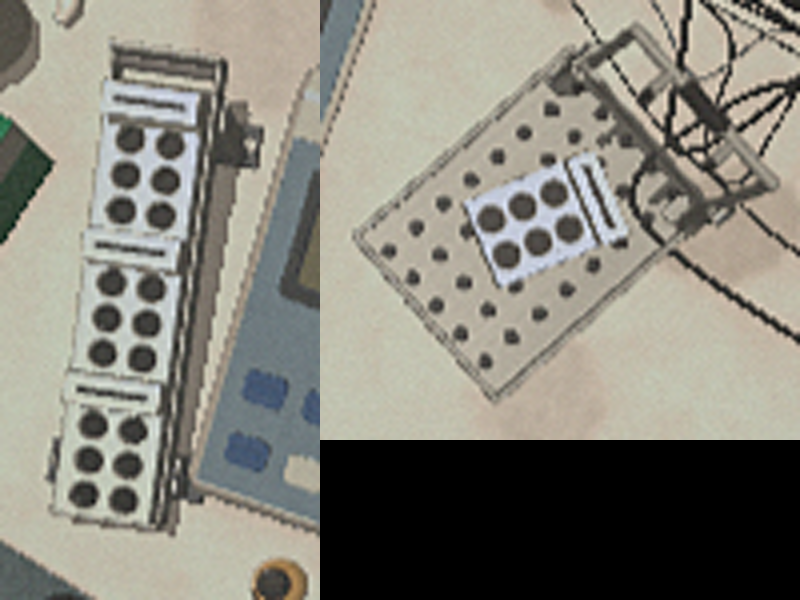

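View pics/sidecrop.png

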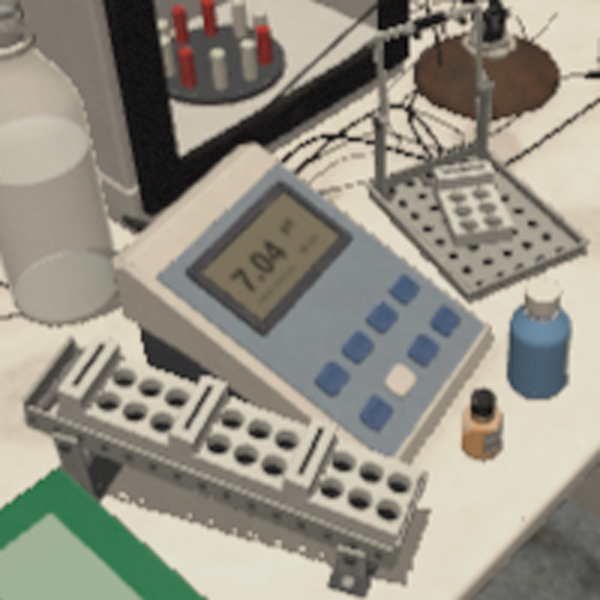

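The crops confirm that all three racks have their raised end uphill. The base's raised end points towards the hinge (image right and slightly up), and the bar is upright. Next I'll measure the poses.

```bash
cat >> h.py <<'E'
def rect(P):
    "minAreaRect of xy points (m), yaw of long side"
    (c,(a,b),t)=cv2.minAreaRect((P[:,:2]*1000).astype(np.float32)); t=np.radians(t)
    if b>a:a,b,t=b,a,t+np.pi/2
    return np.array(c)/1000,a,b,t
def white(s,v0=200):
    p=s["pixels"].astype(int); return (p.min(-1)>v0)
E
python3 - <<'E'
from h import *
s=dict(np.load("top0.npz"));w=cloud(s)
p=s["pixels"].astype(int)
print("rack px",p[215,216],p[230,345],"paper/table",p[240,240],p[40,210],"deck px",p[228,366:374].tolist())
h=w[...,2]
def reg(u0,u1,v0,v1):
    m=np.zeros(h.shape,bool); m[v0:v1,u0:u1]=1; return m
# base rack by height
m=reg(340,400,205,250)&(h>.014)&(h<.048); 
n,l,st,c=cv2.connectedComponentsWithStats(m.astype(np.uint8)); i=1+st[1:,4].argmax(); m=l==i
print("base z hist",np.histogram(h[m],bins=np.arange(.01,.05,.004)))
for nm,mm in(("deck",m&(h<.029)),("raised",m&(h>.032)),("all",m)):
    r=rect(w[mm]); print(nm,mm.sum(),r[0].round(4),round(r[1],1),round(r[2],1),np.degrees(r[3]).round(1),np.median(h[mm]).round(4))
# lane racks: plane fit of the roof points
m=reg(195,248,110,236)&(h>.035)
P=w[m]; print("lane",rect(P)[0].round(4),rect(P)[1:],)
u=np.array([np.cos(rect(P)[3]),np.sin(rect(P)[3])]); u*=np.sign(u[0])
d=P[:,:2]@u; o=d.min(); 
for k in range(0,32):
    q=(d>=o+k*.01)&(d<o+k*.01+.01); 
    if q.sum(): y=P[q][:,:2]@[-u[1],u[0]]; print(k,q.sum(),np.percentile(P[q,2],[10,50,90]).round(3),np.percentile(y,[1,50,99]).round(4))
E
```

```text
rack px [207 213 200] [185 173 160] paper/table [192 191 176] [189 180 162] deck px [[76, 71, 71], [67, 64, 59], [96, 89, 73], [195, 203, 212], [200, 208, 219], [196, 203, 217], [201, 206, 221], [201, 209, 223]]
base z hist (array([  0,  46, 256, 116,   6,  18, 116,  54,   1]), array([0.01 , 0.014, 0.018, 0.022, 0.026, 0.03 , 0.034, 0.038, 0.042,
       0.046]))
deck 422 [ 0.4906 -0.0425] 70.9 60.0 113.9 0.021
raised 183 [ 0.5089 -0.0835] 59.7 20.2 24.1 0.0369
all 613 [ 0.4945 -0.0515] 90.5 60.0 114.0 0.0221
lane [0.6276 0.3414] (299.6769104003906, 140.7379150390625, np.float64(0.04002839309308379))
0 73 [0.048 0.056 0.061] [0.2925 0.3098 0.3564]
1 115 [0.045 0.056 0.061] [0.2906 0.322  0.3601]
2 116 [0.047 0.059 0.064] [0.288  0.3203 0.3551]
3 125 [0.044 0.06  0.065] [0.2504 0.3175 0.3572]
4 148 [0.038 0.055 0.067] [0.2488 0.3105 0.351 ]
5 140 [0.043 0.061 0.068] [0.2482 0.3069 0.3539]
6 157 [0.046 0.058 0.071] [0.248  0.3078 0.3488]
7 153 [0.05  0.079 0.089] [0.2476 0.3022 0.3506]
8 142 [0.055 0.087 0.09 ] [0.2469 0.3015 0.3438]
9 128 [0.056 0.074 0.089] [0.2463 0.3034 0.3431]
10 1
[... 292 characters left out ...]
9 ]
16 138 [0.073 0.101 0.105] [0.2669 0.2997 0.3328]
17 114 [0.072 0.103 0.107] [0.2652 0.2974 0.3294]
18 96 [0.076 0.09  0.094] [0.2634 0.2911 0.3295]
19 115 [0.076 0.083 0.093] [0.2621 0.2925 0.3331]
20 130 [0.077 0.092 0.096] [0.2604 0.2943 0.3271]
21 117 [0.079 0.085 0.097] [0.2591 0.2896 0.3301]
22 128 [0.081 0.096 0.1  ] [0.2563 0.2916 0.3691]
23 128 [0.057 0.088 0.1  ] [0.2559 0.2892 0.3833]
24 203 [0.065 0.099 0.118] [0.2505 0.2882 0.3776]
25 148 [0.075 0.118 0.121] [0.246  0.2802 0.3184]
26 90 [0.077 0.119 0.122] [0.2472 0.2857 0.3186]
27 39 [0.081 0.085 0.093] [0.2497 0.269  0.3144]
28 104 [0.084 0.089 0.095] [0.2472 0.2686 0.318 ]
29 103 [0.088 0.094 0.105] [0.248  0.294  0.3164]
```

```bash
python3 - <<'E'
from h import *
s=dict(np.load("top0.npz"));w=cloud(s);h=w[...,2];p=s["pixels"].astype(int)
def reg(u0,u1,v0,v1):
    m=np.zeros(h.shape,bool); m[v0:v1,u0:u1]=1; return m
L=w[reg(195,248,110,236)&(h>.035)&(p[...,2]>190)&(p.min(-1)>175)]
yaw=np.radians(-6.5); 
for it in range(4):
    u=np.array([np.cos(yaw),np.sin(yaw)]);n=np.array([-u[1],u[0]])
    x=L[:,:2]@u;y=L[:,:2]@n; k=abs(y-np.median(y))<.036; X=L[k];x=x[k]
    # deck height line: lower-left; fit rail of side edges for the yaw
    lo=[];hi=[];xs=[]
    for a in np.arange(x.min()+.004,x.max()-.01,.008):
        q=(x>=a)&(x<a+.008)
        if q.sum()>20: yy=(X[q,:2]@n); lo.append(np.percentile(yy,2));hi.append(np.percentile(yy,98));xs.append(a)
    g=(np.polyfit(xs,lo,1)[0]+np.polyfit(xs,hi,1)[0])/2; yaw+=g
print("lane yaw",np.degrees(yaw),"y mid",np.median((np.array(lo)+hi)/2),"width",np.median(np.array(hi)-lo), np.round(np.array(lo)*1e3,1),np.round(np.array(hi)*1e3,1))
x=X[:,:2]@u; zz=X[:,2]-x*np.tan(np.radians(10))
print(np.histogram(zz*1e3,bins=20))
for a in np.arange(x.min(),x.max(),.005):
    q=(x>=a)&(x<a+.005); print(round(a,3),np.median(zz[q]).round(4),end="; ")
print()
# carrier: holes/rim -> points at 0.01<h<0.022 edges ; bar
B=reg(370,440,170,250)&(h>.06)&(h<.3); n_,l,st,c=cv2.connectedComponentsWithStats(B.astype(np.uint8))
for i in range(1,n_):
    if st[i,4]>6: Q=w[l==i]; print(st[i],c[i].round(0),Q.mean(0).round(3),Q.min(0).round(3),Q.max(0).round(3))
m=reg(315,435,175,285)&(h>.009)&(h<.02); Q=w[m]; r=rect(Q); print("rim",r[0],r[1],r[2],np.degrees(r[3]),m.sum())
for nm,R in(("dropper",(252,268,238,255)),("buffer",(278,304,248,276))):
    m=reg(*R)&(h>.05); Q=w[m]; print(nm,Q.mean(0).round(3),Q[:,2].max().round(3))
m=reg(240,342,112,245)&(h>.03); print("meter max z",[(k,np.nanmax(h[k,250:335]).round(3)) for k in range(120,245,20)])
E
```

```text
lane yaw -5.9333387299269305 y mid 0.3928023210374467 width 0.055905964929076235 [366.  366.9 365.  364.5 365.5 365.4 364.7 366.  364.6 365.4 365.2 365.1
 364.3 363.9 365.5 363.9 363.7 364.8 364.2] [419.1 421.7 418.4 420.4 419.2 422.3 419.1 420.3 421.  420.2 422.3 420.5
 421.2 421.6 421.1 421.7 420.3 421.5 421.2]
(array([ 18,  37,  92, 162, 145,  89,  27,   4,   0,   0,   0,   1,   5,
        21,  52,  77,  60,  30,  12,   2]), array([-25.49236258, -24.10541787, -22.71847317, -21.33152846,
       -19.94458376, -18.55763905, -17.17069435, -15.78374964,
       -14.39680494, -13.00986023, -11.62291553, -10.23597082,
        -8.84902612,  -7.46208141,  -6.07513671,  -4.688192  ,
        -3.3012473 ,  -1.9143026 ,  -0.52735789,   0.85958681,
         2.24653152]))
0.447 -0.0194; 0.452 -0.0198; 0.457 -0.0193; 0.462 -0.0193; 0.467 -0.0202; 0.472 -0.0202; 0.477 -0.0203; 0.482 -0.0197; 0.487 -0.0189; 0.492 -0.0214; 0.497 -0.0203; 0.502 -0.02; 0.507 -0.0191; 0.512 -0.0033; 0.517 -0.0041; 0.522 -0.004; 0.527 -0.0041; 0.532 -0.0202; 0.537 -0.0208; 0.542 -0.0203; 0.547 -0.0214; 0.552 -0.0197; 0.5
[... 519 characters left out ...]
3 -0.19   0.142] [ 0.633 -0.106  0.153]
[409 170  31  16  52] [423. 177.] [ 0.611 -0.144  0.184] [ 0.592 -0.178  0.171] [ 0.628 -0.116  0.195]
[423 170  17  10  90] [434. 173.] [ 0.638 -0.201  0.079] [ 0.625 -0.219  0.06 ] [ 0.647 -0.178  0.092]
[375 181  55  50 441] [406. 204.] [ 0.55  -0.11   0.166] [ 0.492 -0.156  0.065] [ 0.599 -0.054  0.196]
rim [ 0.50676794 -0.08186768] 313.75787353515625 225.8853302001953 104.94172096252441 787
dropper [0.445 0.238 0.061] 0.065
buffer [0.41  0.153 0.086] 0.113
meter max z [(120, np.float64(0.141)), (140, np.float64(0.143)), (160, np.float64(0.134)), (180, np.float64(0.111)), (200, np.float64(0.082)), (220, np.float64(0.059)), (240, np.float64(0.042))]
```

```bash
cat >> h.py <<'E'
def go(x,y,z,deg):
    "shift and turn in the tool's axes from the present pose to a tool-down target with tool x at yaw deg"
    from station import manip
    from scipy.spatial.transform import Rotation as Ro
    m=manip.sense(); R=Ro.from_quat(m["tool_rot"]).as_matrix(); a=np.arctan2(R[1,0],R[0,0])
    d=R.T@(np.array([x,y,z])-m["tcp_pos"]); t=-(np.radians(deg)-a); t=(t+np.pi)%(2*np.pi)-np.pi
    print("t",round(m["t"],2),"at",m["tcp_pos"].round(4),np.degrees(a).round(2),"q6",m["q"][5].round(2),"-> row",d.round(4),t.round(4),"gap",round(m["finger_gap"],3),"F",m["force"].round(2)); return d,t
E
python3 -c "
from h import *
go(.164,-.603,.45,15.2);go(.45,-.1,.45,-6);go(.538,.339,.30,-6)
for c in [(323.75,233.75),(358.75,275)]: print(ray(dict(np.load('top0.npz')),*c,.016))
"
```

```text
t 0.1 at [ 0.1635 -0.6026  0.2524] 15.17 q6 -0.18 -> row [ 4.000e-04  1.000e-04 -1.976e-01] -0.0005 gap 1.004 F [-0.06  0.26  0.37]
t 0.1 at [ 0.1635 -0.6026  0.2524] 15.17 q6 -0.18 -> row [ 0.4081 -0.4105 -0.1966] 0.3696 gap 1.004 F [-0.06  0.26  0.37]
t 0.1 at [ 0.1635 -0.6026  0.2524] 15.17 q6 -0.18 -> row [ 0.6079 -0.8109 -0.0458] 0.3696 gap 1.004 F [-0.06  0.26  0.37]
[0.47868792 0.07084674 0.016     ]
[ 0.37463013 -0.02249933  0.016     ]
```

Emit:
drive_effector --plan '{"offsets": [[0,0,-0.05,0,1],[0,0,-0.1,0,1],[0,0,-0.15,0,1],[0,0,-0.2,0,1],[0.035,-0.035,-0.2,0.1,1],[0.07,-0.07,-0.2,0.2,1],[0.105,-0.105,-0.2,0.3,1],[0.14,-0.14,-0.2,0.37,1],[0.17,-0.17,-0.2,0.37,1],[0.205,-0.205,-0.2,0.37,1],[0.24,-0.24,-0.2,0.37,1],[0.27,-0.27,-0.2,0.37,1],[0.31,-0.31,-0.2,0.37,1],[0.34,-0.34,-0.2,0.37,1],[0.375,-0.375,-0.2,0.37,1],[0.408,-0.41,-0.2,0.37,1]]}' --force 80

```text
t: 1.7
tcp_pos: [0.4505, -0.0986, 0.4531]
tool_rot: [0.999, -0.053, -0.0, -0.0]
force: [0.5, -0.8, 0.2]
finger_gap: 1.001
gripper_force: 0.0
```

```bash
python3 -c "
from h import *
go(.538,.339,.20,-5.93)"
```

```text
t 1.7 at [ 0.4505 -0.0986  0.4531] -6.03 q6 1.22 -> row [ 0.0411 -0.4444  0.2531] -0.0017 gap 1.001 F [ 0.48 -0.8   0.22]
```

Emit:
drive_effector --plan '{"offsets": [[0.01,-0.1,0,0,0.88],[0.02,-0.2,0.05,0,0.88],[0.03,-0.3,0.1,0,0.88],[0.04,-0.4,0.15,0,0.88],[0.041,-0.444,0.2,0,0.88],[0.041,-0.444,0.25,0,0.88],[0.041,-0.444,0.25,0,0.88],[0.041,-0.444,0.253,0,0.88],[0.041,-0.444,0.253,0,0.88],[0.041,-0.444,0.253,0,0.88],[0.041,-0.444,0.253,0,0.88]]}'

```text
t: 2.8
tcp_pos: [0.5358, 0.3389, 0.1964]
tool_rot: [0.999, -0.052, -0.002, 0.001]
force: [-0.9, 0.2, -0.3]
finger_gap: 0.88
gripper_force: 0.0
```

```bash
python3 - <<'E'
from h import *
from station import manip
go(.538,.339,.12,-5.93); s=manip.snapshot("side"); np.savez("side1.npz",**s); t=manip.snapshot("top"); np.savez("top1.npz",**t)
c=proj(s,[.538,.339,.19]).astype(int); print(c)
u,v=max(c[0]-80,0),max(c[1]-80,0); cv2.imwrite("pics/side1.png",cv2.resize(s["pixels"][v:v+150,u:u+160],None,fx=3.75,fy=3.75)[:,:,::-1])
w=cloud(s); m=(np.hypot(w[...,0]-.538,w[...,1]-.339)<.075)&(w[...,2]>.125)
P=w[m]; u_=np.array([.99464,-.10337]); n=np.array([.10337,.99464])
X=(P[:,:2]-[.538,.339])@u_; Y=(P[:,:2]-[.538,.339])@n
for lo in(-.07,.02):
    q=(Y>lo)&(Y<lo+.05); 
    if q.sum(): print(lo,q.sum(),np.percentile(P[q,2],[0.2,1,2,5]).round(4)); 
    q&=P[:,2]<.2
    if q.sum(): print(np.percentile(Y[q],[1,50,99]).round(4),np.percentile(X[q],[1,99]).round(4))
E
```

```text
t 2.8 at [0.5358 0.3389 0.1964] -5.9 q6 2.06 -> row [ 0.0025 -0.0004  0.0764] 0.0004 gap 0.88 F [-0.94  0.18 -0.34]
[305 229]
-0.07 1548 [0.188  0.1916 0.1967 0.2136]
[-0.0451 -0.0381 -0.0362] [-0.0143  0.0015]
0.02 6613 [0.1948 0.2084 0.2371 0.2578]
[0.0415 0.0465 0.0522] [-0.0142  0.0082]
```

View pics/side1.png

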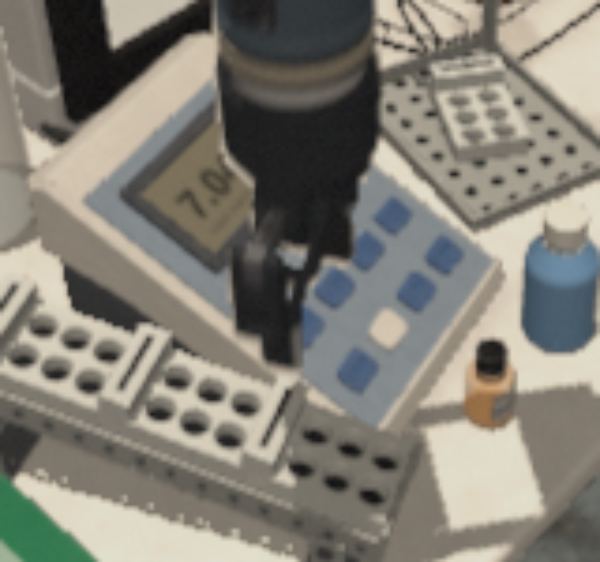

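Emit:
drive_effector --plan '{"offsets": [[0.0025,0,0.04,0,0.88],[0.0025,0,0.08,0,0.88],[0.0025,0,0.1,0,0.88],[0.0025,0,0.1,0,0.88]]}'

```text
t: 3.3
tcp_pos: [0.538, 0.3343, 0.0977]
tool_rot: [0.999, -0.053, -0.003, 0.002]
force: [0.2, -1.0, -0.1]
finger_gap: 0.881
gripper_force: 0.0
```

```bash
python3 -c "
from h import *
go(.538,.339,.077,-5.93)"
```

```text
t 3.3 at [0.538  0.3343 0.0977] -6.08 q6 2.06 -> row [-0.0003 -0.0047  0.0207] -0.0026 gap 0.881 F [ 0.23 -0.98 -0.08]
```

Emit:
drive_effector --plan '{"offsets": [[0,0,0,0,0.88],[0,0,0,0,0.88]]}'

```text
t: 3.5
tcp_pos: [0.5415, 0.3364, 0.1026]
tool_rot: [0.999, -0.053, 0.002, -0.001]
force: [0.2, -0.1, 0.8]
finger_gap: 0.875
gripper_force: 0.0
```

```bash
python3 -c "
from h import *
go(.538,.339,.077,-5.93)"
```

```text
t 3.5 at [0.5415 0.3364 0.1026] -6.05 q6 2.06 -> row [-0.0038 -0.0022  0.0256] -0.0021 gap 0.875 F [ 0.2  -0.06  0.75]
```

Emit:
drive_effector --plan '{"offsets": [[0,0,0,0,0.88],[0,0,0,0,0.88],[0,0,0,0,0.88],[0,0,0,0,0.88]]}'

```text
t: 3.9
tcp_pos: [0.5401, 0.3364, 0.1008]
tool_rot: [0.999, -0.053, 0.0, -0.0]
force: [-0.4, 0.0, 0.7]
finger_gap: 0.88
gripper_force: 0.0
```

```bash
python3 -c "
from h import *
go(.538,.339,.077,-5.93)"
```

```text
t 3.9 at [0.5401 0.3364 0.1008] -6.02 q6 2.06 -> row [-0.0024 -0.0024  0.0238] -0.0017 gap 0.88 F [-0.45  0.05  0.66]
```

Emit:
drive_effector --plan '{"offsets": [[-0.001,-0.001,0.006,0,0.88],[-0.0024,-0.0024,0.012,0,0.88],[-0.0024,-0.0024,0.018,0,0.88],[-0.0024,-0.0024,0.0235,0,0.88],[-0.0024,-0.0024,0.0235,0,0.88],[-0.0024,-0.0024,0.0235,0,0.85],[-0.0024,-0.0024,0.0235,0,0.7],[-0.0024,-0.0024,0.0235,0,0.5],[-0.0024,-0.0024,0.0235,0,0.5],[-0.0024,-0.0024,0.0235,0,0.5],[-0.0024,-0.0024,0.0235,0,0.5]]}' --force 60

```text
t: 5.0
tcp_pos: [0.5384, 0.3395, 0.0778]
tool_rot: [0.999, -0.053, 0.001, -0.001]
force: [-0.4, 1.8, 4.3]
finger_gap: 0.679
gripper_force: 65.1
```

```bash
python3 -c "
from h import *
go(.538,.339,.077,-5.93)"
```

```text
t 5.0 at [0.5384 0.3395 0.0778] -6.05 q6 2.06 -> row [-0.0003  0.0005  0.0008] -0.0021 gap 0.679 F [-0.42  1.79  4.28]
```

Emit:
drive_effector --plan '{"offsets": [[-0.0017,0,-0.01,0,0.5],[-0.0035,0,-0.02,0,0.5],[-0.0053,0,-0.03,0,0.5],[-0.007,0,-0.04,0,0.5],[-0.0088,0,-0.05,0,0.5],[-0.011,0,-0.08,0,0.5],[-0.011,0,-0.12,0,0.5],[-0.011,0,-0.16,0,0.5],[-0.011,0,-0.16,0,0.5]]}' --force 60

```text
t: 5.9
tcp_pos: [0.5301, 0.3417, 0.2441]
tool_rot: [0.999, -0.052, 0.006, -0.003]
force: [1.0, 0.5, -1.7]
finger_gap: 0.683
gripper_force: 66.0
```

```bash
python3 -c "
from h import *
from station import manip
print(manip.sense()['gripper_force'])
go(.48,-.03,.20,180-66)"
```

```text
66.0290800119401
t 5.9 at [0.5301 0.3417 0.2441] -6.01 q6 2.07 -> row [-0.0114  0.3751  0.0415] -2.0945 gap 0.683 F [ 0.96  0.52 -1.65]
```

Emit:
drive_effector --plan '{"offsets": [[0,0.02,0,-0.14,0.5],[0,0.05,0,-0.28,0.5],[0,0.08,0,-0.42,0.5],[0,0.11,0,-0.56,0.5],[0,0.14,0,-0.7,0.5],[-0.005,0.17,0,-0.84,0.5],[-0.006,0.2,0,-0.98,0.5],[-0.008,0.23,0,-1.12,0.5],[-0.009,0.26,0,-1.26,0.5],[-0.01,0.29,0,-1.4,0.5],[-0.011,0.32,0,-1.54,0.5],[-0.011,0.34,0,-1.68,0.5],[-0.011,0.355,0,-1.82,0.5],[-0.01,0.368,0,-1.96,0.5],[-0.01,0.372,0,-2.09,0.5],[-0.01,0.372,0,-2.0945,0.5],[-0.01,0.372,0,-2.0945,0.5],[-0.01,0.372,0,-2.0945,0.5],[-0.01,0.372,0,-2.0945,0.5],[-0.01,0.372,0,-2.0945,0.5]]}'

```text
t: 7.9
tcp_pos: [0.4778, -0.0285, 0.2368]
tool_rot: [0.545, 0.839, -0.0, -0.0]
force: [0.9, -0.4, -1.2]
finger_gap: 0.681
gripper_force: 66.0
```

```bash
python3 -c "
from h import *
go(.4817,-.0265,.14,114)"
```

```text
t 7.9 at [ 0.4778 -0.0285  0.2368] 113.98 q6 -0.71 -> row [0.0002 0.0044 0.0968] -0.0004 gap 0.681 F [ 0.94 -0.42 -1.18]
```

Emit:
drive_effector --plan '{"offsets": [[0,0.004,0.04,0,0.5],[0,0.0044,0.08,0,0.5],[0,0.0044,0.12,0,0.5],[0,0.0044,0.14,0,0.5],[0,0.0044,0.14,0,0.5],[0,0.0044,0.14,0,0.5],[0,0.0044,0.14,0,0.5],[0,0.0044,0.14,0,0.5]]}'

```text
t: 8.7
tcp_pos: [0.483, -0.0273, 0.0983]
tool_rot: [0.545, 0.839, 0.0, 0.002]
force: [0.4, 0.4, -1.9]
finger_gap: 0.68
gripper_force: 65.9
```

```bash
cat >> h.py <<'E'
BO=np.array([.4945,-.0515]);BU=np.array([.4067,-.9135]);BN=np.array([.9135,.4067])
def look(tag,box=(330,410,190,275),view=None,zmin=.03):
    from station import manip
    for n in ("top","side"):
        s=manip.snapshot(n); np.savez(f"{n}{tag}.npz",**s)
        if n==view:
            c=proj(s,[*BO,.05]).astype(int); cv2.imwrite(f"pics/{n}{tag}.png",cv2.resize(s["pixels"][c[1]-60:c[1]+60,c[0]-70:c[0]+70],None,fx=4,fy=4,interpolation=cv2.INTER_CUBIC)[:,:,::-1])
def base(s,zlo,zhi):
    w=cloud(s); d=w[...,:2]-BO; x=d@BU; y=d@BN; p=s["pixels"].astype(int)
    m=(abs(x)<.09)&(abs(y)<.05)&(w[...,2]>zlo)&(w[...,2]<zhi)
    return x[m],y[m],w[m][:,2],p[m]
E
python3 - <<'E'
from h import *
go(.4817,-.0265,.06,114); look("2",view="side")
for n in("top","side"):
    x,y,z,p=base(dict(np.load(n+"2.npz")),.012,.14); print(n)
    for a in np.arange(-.08,.06,.01):
        q=(x>=a)&(x<a+.01)&(abs(y)<.033)&(p.min(-1)>90); 
        if q.sum()>5: print(round(a,3),q.sum(),np.percentile(z[q],[10,50,90]).round(3),np.percentile(y[q],[3,97]).round(3))
E
```

```text
t 8.7 at [ 0.483  -0.0273  0.0983] 113.98 q6 -0.71 -> row [ 0.0013 -0.0009  0.0383] -0.0003 gap 0.68 F [ 0.43  0.43 -1.86]
top
-0.06 10 [0.089 0.104 0.111] [0.022 0.03 ]
side
-0.07 126 [0.082 0.09  0.103] [-0.03   0.027]
-0.06 112 [0.09  0.105 0.113] [-0.03   0.027]
-0.05 85 [0.015 0.021 0.11 ] [-0.028  0.027]
-0.04 28 [0.022 0.024 0.109] [-0.031  0.028]
-0.03 59 [0.016 0.022 0.025] [-0.027  0.026]
-0.02 23 [0.022 0.024 0.026] [-0.031  0.027]
-0.01 71 [0.015 0.023 0.086] [-0.028  0.027]
-0.0 54 [0.022 0.082 0.087] [-0.03   0.027]
0.01 29 [0.017 0.025 0.085] [-0.031  0.028]
0.02 62 [0.023 0.042 0.083] [-0.027  0.027]
0.03 10 [0.021 0.033 0.04 ] [0.024 0.028]
```

View pics/side2.png

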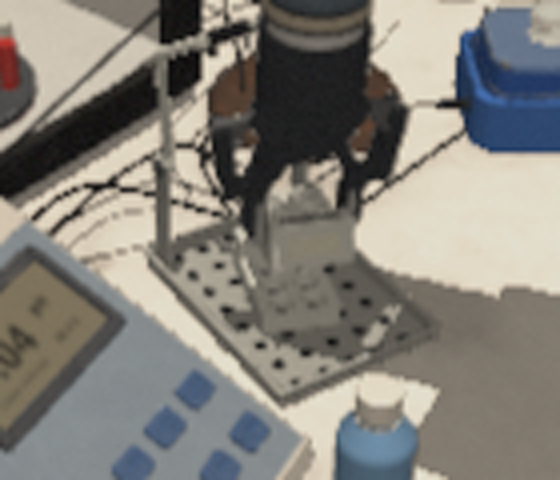

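```bash
python3 - <<'E'
from h import *
go(.4817,-.0265,.06,114)
x,y,z,p=base(dict(np.load("side2.npz")),.06,.13); q=(p.min(-1)>90)&(abs(y)<.033)
x,y,z=x[q],y[q],z[q]
k=x<-.04; print("outer face x pct",np.percentile(x[k],[2,10,50]).round(4))
for a in np.arange(.066,.125,.004):
    j=(z>=a)&(z<a+.004)
    if j.sum()>3: print(a.round(3),j.sum(),np.percentile(x[j],[2,20,80,98]).round(4))
x,y,z,p=base(dict(np.load("side2.npz")),.03,.05); print("base raised",np.percentile(x,[5,50,95]),len(x))
E
```

```text
t 8.8 at [ 0.4826 -0.0272  0.098 ] 113.98 q6 -0.71 -> row [ 0.0011 -0.0006  0.038 ] -0.0003 gap 0.684 F [ 0.65  0.24 -2.07]
outer face x pct [-0.0643 -0.0627 -0.06  ]
0.074 6 [0.0078 0.0185 0.0228 0.0249]
0.078 34 [-0.0642 -0.0626  0.0231  0.0273]
0.082 74 [-0.0648 -0.0621  0.0177  0.0254]
0.086 51 [-0.0641 -0.0624 -0.0001  0.007 ]
0.09 26 [-0.0635 -0.0625 -0.0591 -0.054 ]
0.094 27 [-0.0622 -0.0616 -0.0594 -0.0539]
0.098 26 [-0.0615 -0.0609 -0.059  -0.0578]
0.102 25 [-0.0617 -0.06   -0.0583 -0.0575]
0.106 34 [-0.0607 -0.06   -0.056  -0.0385]
0.11 44 [-0.0603 -0.0586 -0.0458 -0.0414]
base raised [0.02318308 0.03293309 0.0893242 ] 28
```

Emit:
drive_effector --plan '{"offsets": [[0.002,0,0.01,0,0.5],[0.0043,-0.0003,0.02,0,0.5],[0.0043,-0.0003,0.028,0,0.5],[0.0043,-0.0003,0.033,0,0.5],[0.0043,-0.0003,0.036,0,0.5],[0.0043,-0.0003,0.036,0,0.5],[0.0043,-0.0003,0.036,0,0.5]]}' --force 25

```text
t: 9.5
tcp_pos: [0.48, -0.0233, 0.0608]
tool_rot: [0.545, 0.839, 0.0, 0.0]
force: [-0.4, 0.1, -2.3]
finger_gap: 0.681
gripper_force: 66.0
```

```bash
python3 -c "
from h import *
go(.4817,-.0265,.05,114)"
```

```text
t 9.5 at [ 0.48   -0.0233  0.0608] 113.98 q6 -0.7 -> row [-0.0036  0.0002  0.0108] -0.0004 gap 0.681 F [-0.37  0.09 -2.28]
```

Emit:
drive_effector --plan '{"offsets": [[0,0,0.002,0,0.5],[0,0,0.004,0,0.5],[0,0,0.006,0,0.5],[0,0,0.006,0,0.5]]}'

```text
t: 9.9
tcp_pos: [0.4799, -0.0227, 0.0556]
tool_rot: [0.545, 0.839, 0.0, 0.0]
force: [-1.5, 3.4, 9.1]
finger_gap: 0.683
gripper_force: 66.1
```

```bash
python3 -c "
from h import *
go(.4817,-.0265,.05,114)"
```

```text
t 9.9 at [ 0.4799 -0.0227  0.0556] 113.99 q6 -0.7 -> row [-0.0042  0.0001  0.0056] -0.0002 gap 0.683 F [-1.49  3.44  9.13]
```

Emit:
drive_effector --plan '{"offsets": [[0,0,0,0,0.67],[0,0,0.001,0,0.67],[0,0,0.002,0,0.67],[0,0,0.003,0,0.67]]}' --force 20

```text
t: 10.3
tcp_pos: [0.4793, -0.0219, 0.0531]
tool_rot: [0.545, 0.838, 0.0, -0.0]
force: [-1.9, 8.8, 12.8]
finger_gap: 0.682
gripper_force: 66.8
```

```bash
python3 -c "
from h import *
from station import manip
go(.4817,-.0265,.05,114); look('3')
x,y,z,p=base(dict(np.load('side3.npz')),.018,.09); q=(p.min(-1)>90)&(abs(y)<.033); x,y,z=x[q],y[q],z[q]
for a in np.arange(.018,.09,.004):
    j=(z>=a)&(z<a+.004)
    if j.sum()>3: print(a.round(3),j.sum(),np.percentile(x[j],[2,20,50,80,98]).round(4))
"
```

```text
t 10.3 at [ 0.4793 -0.0219  0.0531] 113.95 q6 -0.7 -> row [-0.0051  0.0003  0.0031] -0.0008 gap 0.682 F [-1.95  8.76 12.84]
0.018 5 [-0.0412  0.0058  0.084   0.0862  0.0888]
0.022 4 [-0.0424 -0.04   -0.0377 -0.0151  0.0146]
0.03 28 [-0.0695 -0.0679 -0.066   0.0088  0.0193]
0.034 42 [-0.0708 -0.0682 -0.0653 -0.001   0.0212]
0.038 56 [-0.0691 -0.0674 -0.0004  0.0276  0.0406]
0.042 89 [-0.069  -0.0669 -0.0077  0.0066  0.0237]
0.046 31 [-0.0692 -0.0671 -0.0664 -0.0235 -0.0098]
0.05 28 [-0.0686 -0.0681 -0.0672 -0.0657 -0.0642]
0.054 25 [-0.0679 -0.0673 -0.066  -0.0649 -0.0637]
0.058 23 [-0.0688 -0.0666 -0.0655 -0.0643 -0.0631]
0.062 53 [-0.0676 -0.0658 -0.0608 -0.0499 -0.0468]
0.066 7 [-0.067  -0.0663 -0.065  -0.0566 -0.051 ]
```

Emit:
drive_effector --plan '{"offsets": [[0.0005,0,0.001,0,0.67],[0.0005,0,0.002,0,0.67],[0.0005,0,0.003,0,0.67],[0.0005,0,0.003,0,0.67]]}' --force 20

```text
t: 10.8
tcp_pos: [0.4787, -0.0211, 0.0499]
tool_rot: [0.545, 0.839, 0.0, -0.001]
force: [-2.0, 8.8, 11.3]
finger_gap: 0.681
gripper_force: 67.3
```

```bash
python3 -c "
from h import *
from station import manip
go(.4817,-.0265,.05,114); look('4')
x,y,z,p=base(dict(np.load('side4.npz')),.018,.09); q=(p.min(-1)>90)&(abs(y)<.033); x,y,z=x[q],y[q],z[q]
for a in np.arange(.026,.07,.004):
    j=(z>=a)&(z<a+.004)
    if j.sum()>3: print(a.round(3),j.sum(),np.percentile(x[j],[2,20,50,80,98]).round(4))
"
```

```text
t 10.8 at [ 0.4787 -0.0211  0.0499] 113.98 q6 -0.7 -> row [-0.0061  0.0005 -0.0001] -0.0003 gap 0.681 F [-1.98  8.79 11.3 ]
0.026 16 [-0.0689 -0.0688 -0.0678 -0.0662  0.0108]
0.03 36 [-0.0705 -0.0691 -0.0672 -0.0039  0.0175]
0.034 35 [-0.0699 -0.0689 -0.0656 -0.0042  0.0244]
0.038 83 [-0.0703 -0.0669 -0.0055  0.0188  0.0391]
0.042 85 [-0.0694 -0.0671 -0.0179 -0.0024  0.0181]
0.046 20 [-0.0692 -0.0689 -0.0685 -0.0666 -0.0406]
0.05 26 [-0.0702 -0.0688 -0.0675 -0.066  -0.0649]
0.054 19 [-0.0699 -0.0689 -0.0668 -0.0655 -0.0635]
0.058 61 [-0.0693 -0.0667 -0.0637 -0.0518 -0.0472]
0.062 8 [-0.0697 -0.0683 -0.0553 -0.0512 -0.051 ]
```

Emit:
drive_effector --plan '{"offsets": [[0.001,0,0.0015,0,0.67],[0.001,0,0.0015,0,0.67],[0.001,0,0.0005,0,0.67],[0.001,0,0.0005,0,0.75],[0.001,0,0.0005,0,0.8],[0.001,0,0.0005,0,0.85],[0.001,0,0.0005,0,0.9],[0.001,0,-0.02,0,0.95],[0.001,0,-0.06,0,0.95],[0.001,0,-0.1,0,0.95],[0.001,0,-0.15,0,0.95],[0.001,0,-0.2,0,0.95],[0.001,-0.04,-0.2,0,0.95],[0.001,-0.08,-0.2,0,0.95],[0.001,-0.12,-0.2,0,0.95],[0.001,-0.16,-0.2,0,0.95],[0.001,-0.16,-0.2,0,0.95],[0.001,-0.16,-0.2,0,0.95]]}'

```text
t: 12.7
tcp_pos: [0.3328, -0.0874, 0.249]
tool_rot: [0.546, 0.838, 0.0, 0.0]
force: [0.8, -0.0, -0.1]
finger_gap: 0.951
gripper_force: 0.0
```

```bash
cat > m.py <<'E'
from h import *
import sys
look(sys.argv[1]); lev=int(sys.argv[2])  # level of top rack (base=0)
d=.022+.018*lev
for n in("top","side"):
    s=dict(np.load(f"{n}{sys.argv[1]}.npz")); w=cloud(s); D=w[...,:2]-BO; x=D@BU; y=D@BN; p=s["pixels"].astype(int)
    ok=(abs(x)<.085)&(abs(y)<.045)&(p.min(-1)>110)
    for nm,lo,hi in(("deck",d-.006,d+.007),("raised",d+.010,d+.023),("rbelow",d-.001,d+.0035)):
        m=ok&(w[...,2]>lo)&(w[...,2]<hi); 
        if nm=="raised": m&=(x<0) if lev%2 else (x>0)
        if m.sum()<20: continue
        P=np.c_[x[m],y[m]]; r=rect(P); A=np.c_[x[m],y[m],np.ones(m.sum())]; c=np.linalg.lstsq(A,w[m][:,2],rcond=None)[0]
        print(n,nm,m.sum(),"ctr",r[0].round(4),"LxW",round(r[1],1),round(r[2],1),"yaw",np.degrees(r[3]).round(1),"z",np.median(w[m][:,2]).round(4),"slope",c[:2].round(3),"x pct",np.percentile(x[m],[1,99]).round(4),"y",np.percentile(y[m],[1,99]).round(4))
E
python3 m.py 5 1; python3 -c "
from h import *
go(.538,.339,.2,174)"
```

```text
top deck 543 ctr [-0.0002 -0.0007] LxW 91.5 60.4 yaw 0.7 z 0.0385 slope [-0.026 -0.001] x pct [-0.0451  0.0444] y [-0.0306  0.0286]
top raised 164 ctr [-0.0573 -0.0012] LxW 59.7 19.8 yaw 90.1 z 0.0551 slope [ 0.013 -0.011] x pct [-0.0672 -0.0476] y [-0.0302  0.0279]
top rbelow 219 ctr [-0.0009 -0.0015] LxW 89.8 59.2 yaw 179.1 z 0.0402 slope [-0.007 -0.001] x pct [-0.0453  0.0431] y [-0.0306  0.028 ]
side deck 280 ctr [ 0.0039 -0.004 ] LxW 150.6 65.8 yaw 177.8 z 0.041 slope [-0.022 -0.003] x pct [-0.0693  0.0446] y [-0.0343  0.027 ]
side raised 113 ctr [-0.0596 -0.0027] LxW 59.7 22.1 yaw 90.5 z 0.0571 slope [ 0.075 -0.014] x pct [-0.0705 -0.0489] y [-0.0321  0.0267]
side rbelow 196 ctr [ 0.0065 -0.0038] LxW 146.0 65.4 yaw 177.4 z 0.0412 slope [-0.015  0.005] x pct [-0.0366  0.0425] y [-0.0334  0.0264]
t 12.8 at [ 0.3341 -0.0873  0.249 ] 113.98 q6 -1.0 -> row [0.3067 0.3595 0.0491] -1.0476 gap 0.948 F [0.71 0.34 0.12]
```

Emit:
drive_effector --plan '{"offsets": [[0.03,0.036,0,-0.1,0.88],[0.06,0.072,0,-0.2,0.88],[0.09,0.107,0,-0.3,0.88],[0.12,0.143,0,-0.4,0.88],[0.15,0.178,0,-0.5,0.88],[0.18,0.214,0,-0.6,0.88],[0.21,0.25,0.01,-0.7,0.88],[0.24,0.285,0.02,-0.8,0.88],[0.27,0.32,0.03,-0.9,0.88],[0.295,0.345,0.04,-1,0.88],[0.308,0.357,0.06,-1.0476,0.88],[0.308,0.357,0.08,-1.0476,0.88],[0.308,0.357,0.1,-1.0476,0.88],[0.308,0.357,0.11,-1.0476,0.88],[0.308,0.357,0.115,-1.0476,0.88],[0.308,0.357,0.115,-1.0476,0.88],[0.308,0.357,0.115,-1.0476,0.88],[0.308,0.357,0.115,-1.0476,0.88],[0.308,0.357,0.115,-1.0476,0.88]]}'

```text
t: 14.7
tcp_pos: [0.5347, 0.3397, 0.1348]
tool_rot: [0.052, 0.999, 0.0, 0.001]
force: [0.2, -0.1, 0.7]
finger_gap: 0.881
gripper_force: 0.0
```

```bash
python3 - <<'E'
from h import *
go(.5355,.3393,.077,174.07)
u=np.array([.99464,-.10337]);n=np.array([.10337,.99464])
for t in("top0","top5"):
    w=cloud(dict(np.load(t+".npz"))); P=w[110:240,195:248].reshape(-1,3); x=P[:,:2]@u; y=P[:,:2]@n; z=P[:,2]-x*.1763
    k=abs(y-.3928)<.03; r=k&(abs(z+.0035)<.005); print(t,"raised spans",[ (np.percentile(x[r&(x>a)&(x<a+.04)],[2,50,98]).round(4),(r&(x>a)&(x<a+.04)).sum()) for a in(.5,.59,.68)])
    f=k&(x>.43)&(x<.5)&(abs(z+.02)<.004); print("deck front",np.percentile(x[f],[1,5]).round(4),"mid y",np.percentile(P[abs(z+.0035)<.005]@np.r_[n,0],[2,98]).round(4))
E
```

```text
t 14.7 at [0.5347 0.3397 0.1348] 173.99 q6 -1.08 -> row [-0.0008 -0.0004  0.0578] -0.0015 gap 0.881 F [ 0.15 -0.06  0.71]
top0 raised spans [(array([0.5122, 0.5217, 0.5312]), np.int64(197)), (array([0.6002, 0.6099, 0.6197]), np.int64(197)), (array([0.6893, 0.6983, 0.7077]), np.int64(197))]
deck front [0.4437 0.4459] mid y [0.3641 0.4219]Traceback (most recent call last):
  File "<stdin>", line 6, in <module>
    return _quantile_unchecked(
        a, q, axis, out, overwrite_input, method, keepdims, weights)
    return _ureduce(a,
                    func=_quantile_ureduce_func,
    ...<5 lines>...
                    overwrite_input=overwrite_input,
                    method=method)
    r = func(a, **kwargs)
    result = _quantile(arr,
                       quantiles=q,
    ...<2 lines>...
                       out=out,
                       weights=wgt)
    slices_having_nans = np.isnan(arr[-1, ...])
                                  ~~~^^^^^^^^^
IndexError: index -1 is out of bounds for axis 0 with size 0
```

```bash
python3 - <<'E'
from h import *
u=np.array([.99464,-.10337]);n=np.array([.10337,.99464])
w=cloud(dict(np.load("top5.npz"))); P=w[110:240,195:248].reshape(-1,3); x=P[:,:2]@u; y=P[:,:2]@n; z=P[:,2]-x*.1763
r=(abs(y-.3928)<.03)&(abs(z+.0035)<.005); print(np.histogram(x[r],np.arange(.45,.75,.01)))
q=r&(x<.55);print(np.percentile(x[q],[2,50,98]))
E
```

```text
(array([  0,   0,   0,   0,   0,   0,  84,  96,  17,   0,   0,   0,   0,
         0,   0, 103,  96,   1,   0,   0,   0,   0,   0,   0,   0,   0,
         0,   0,   0]), array([0.45, 0.46, 0.47, 0.48, 0.49, 0.5 , 0.51, 0.52, 0.53, 0.54, 0.55,
       0.56, 0.57, 0.58, 0.59, 0.6 , 0.61, 0.62, 0.63, 0.64, 0.65, 0.66,
       0.67, 0.68, 0.69, 0.7 , 0.71, 0.72, 0.73, 0.74]))
[0.51201205 0.52172087 0.53133936]
```

Emit:
drive_effector --plan '{"offsets": [[-0.0008,-0.0004,0.02,0,0.88],[-0.0008,-0.0004,0.035,0,0.88],[-0.0008,-0.0004,0.047,0,0.88],[-0.0008,-0.0004,0.054,0,0.88],[-0.0008,-0.0004,0.0575,0,0.88],[-0.0008,-0.0004,0.0575,0,0.88],[-0.0008,-0.0004,0.0575,0,0.88]]}'

```text
t: 15.4
tcp_pos: [0.5352, 0.3393, 0.0767]
tool_rot: [0.052, 0.999, 0.0, 0.0]
force: [-0.3, 0.2, 0.6]
finger_gap: 0.879
gripper_force: 0.0
```

```bash
python3 -c "
from h import *
go(.5355,.3393,.077,174.07)"
```

```text
t 15.4 at [0.5352 0.3393 0.0767] 174.0 q6 -1.08 -> row [-0.0003  0.     -0.0003] -0.0012 gap 0.879 F [-0.32  0.15  0.61]
```

Emit:
drive_effector --plan '{"offsets": [[0,0,0,0,0.8],[0,0,0,0,0.6],[0,0,0,0,0.5],[0,0,0,0,0.5],[0,0,0,0,0.5],[0,0,0,0,0.5],[0.0017,0,-0.01,0,0.5],[0.0035,0,-0.02,0,0.5],[0.0053,0,-0.03,0,0.5],[0.007,0,-0.04,0,0.5],[0.0088,0,-0.05,0,0.5],[0.011,0,-0.08,0,0.5],[0.011,0,-0.12,0,0.5],[0.011,0,-0.16,0,0.5],[0.011,0,-0.16,0,0.5]]}' --force 40

```text
t: 16.9
tcp_pos: [0.527, 0.3419, 0.2435]
tool_rot: [0.052, 0.999, 0.003, 0.006]
force: [0.9, 0.6, -2.2]
finger_gap: 0.688
gripper_force: 45.2
```

```bash
python3 -c "
from h import *
from station import manip
print(manip.sense()['gripper_force'])
u=.0093+.0; o=BO+BU*(-.0003+.009)-BN*.0020; print(o); go(*o,.24,114)"
```

```text
45.24060130119324
[ 0.49621129 -0.06026085]
t 16.9 at [0.527  0.3419 0.2435] 174.02 q6 -1.07 -> row [-0.0112 -0.4032  0.001 ] 1.0476 gap 0.688 F [ 0.93  0.65 -2.23]
```

Emit:
drive_effector --plan '{"offsets": [[0,-0.035,0,0.1,0.5],[0,-0.07,0,0.2,0.5],[0,-0.105,0,0.3,0.5],[0,-0.14,0,0.4,0.5],[0,-0.175,0,0.5,0.5],[0,-0.21,0,0.6,0.5],[-0.003,-0.245,0,0.7,0.5],[-0.005,-0.28,0,0.8,0.5],[-0.007,-0.315,0,0.9,0.5],[-0.009,-0.35,0,1,0.5],[-0.011,-0.38,0,1.0476,0.5],[-0.011,-0.395,0,1.0476,0.5],[-0.011,-0.4032,0,1.0476,0.5],[-0.011,-0.4032,0,1.0476,0.5],[-0.011,-0.4032,0,1.0476,0.5],[-0.011,-0.4032,0,1.0476,0.5],[-0.011,-0.4032,0,1.0476,0.5]]}'

```text
t: 18.6
tcp_pos: [0.4926, -0.0609, 0.2363]
tool_rot: [0.544, 0.839, 0.0, -0.0]
force: [0.4, 0.4, -2.2]
finger_gap: 0.688
gripper_force: 45.2
```

```bash
python3 - <<'E'
from h import *
go(.4962,-.0603,.12,114)
CU=np.array([.6676,-.7444]);CN=np.array([.7444,.6676]);CO=np.array([.4934,-.0503])
for n in("top0","side0"):
    w=cloud(dict(np.load(n+".npz"))); D=w[...,:2]-CO; x=D@CU;y=D@CN;z=w[...,2]
    m=(x>.0)&(x<.14)&(abs(y)<.075)&(z>.07)&(z<.21)
    for a in np.arange(.07,.21,.01):
        q=m&(z>=a)&(z<a+.01)
        if q.sum()>3: print(n,a.round(2),q.sum(),"x",np.percentile(x[q],[3,50,97]).round(3),"y",np.percentile(y[q],[3,97]).round(3))
E
```

```text
t 18.6 at [ 0.4926 -0.0609  0.2363] 114.06 q6 -0.77 -> row [-0.001   0.0035  0.1163] 0.0011 gap 0.688 F [ 0.42  0.35 -2.18]
top0 0.07 5 x [0.065 0.068 0.072] y [-0.06  0.05]
top0 0.08 4 x [0.065 0.066 0.07 ] y [-0.049  0.068]
top0 0.09 8 x [0.065 0.068 0.077] y [-0.06  0.07]
top0 0.1 54 x [0.066 0.073 0.081] y [-0.064  0.07 ]
top0 0.11 11 x [0.074 0.075 0.079] y [-0.056  0.063]
top0 0.12 10 x [0.075 0.076 0.079] y [-0.056  0.063]
top0 0.13 13 x [0.076 0.078 0.082] y [-0.057  0.063]
top0 0.14 20 x [0.078 0.107 0.14 ] y [-0.055  0.073]
top0 0.15 13 x [0.08  0.081 0.084] y [-0.057  0.063]
top0 0.16 13 x [0.081 0.083 0.117] y [-0.056  0.07 ]
top0 0.17 28 x [0.082 0.133 0.14 ] y [-0.056  0.071]
top0 0.18 154 x [0.071 0.087 0.094] y [-0.055  0.06 ]
top0 0.19 132 x [0.066 0.087 0.093] y [-0.042  0.056]
side0 0.07 23 x [0.061 0.072 0.085] y [-0.063  0.067]
side0 0.08 25 x [0.063 0.072 0.081] y [-0.063  0.066]
side0 0.09 19 x [0.062 0.067 0.073] y [-0.065  0.069]
side0 0.1 43 x [0.064 0.07  0.078] y [-0.067  0.069]
side0 0.11 18 x [0.069 0.073 0.077] y [-0.061  0.065]
side0 0.12 13 x [0.07  0.074 0.077] y [-0.058  0.061]
side0 0.13 16 x [0.072 0.075 0.079] y [-0.055  0.062]
side0 0.14 25 x [0.075 0.08  0.138] y [-0.056  0.07 ]
side0 0.15 16 x [0.077 0.079 0.085] y [-0.058  0.061]
side0 0.16 17 x [0.077 0.082 0.087] y [-0.058  0.061]
side0 0.17 32 x [0.08  0.086 0.139] y [-0.058  0.071]
side0 0.18 66 x [0.066 0.084 0.139] y [-0.058  0.06 ]
side0 0.19 96 x [0.064 0.084 0.09 ] y [-0.05   0.056]
```

Emit:
drive_effector --plan '{"offsets": [[0,0.003,0.03,0,0.5],[-0.001,0.0035,0.06,0,0.5],[-0.001,0.0035,0.09,0,0.5],[-0.001,0.0035,0.11,0,0.5],[-0.001,0.0035,0.12,0,0.5],[-0.001,0.0035,0.125,0,0.5],[-0.001,0.0035,0.125,0,0.5],[-0.001,0.0035,0.125,0,0.5],[-0.001,0.0035,0.125,0,0.5],[-0.001,0.0035,0.125,0,0.5]]}'

```text
t: 19.6
tcp_pos: [0.4968, -0.0615, 0.1121]
tool_rot: [0.545, 0.839, 0.0, 0.001]
force: [0.1, 0.8, -2.1]
finger_gap: 0.69
gripper_force: 45.1
```

```bash
python3 - <<'E'
from h import *
go(.4962,-.0603,.08,114); look("6",view="side")
x,y,z,p=base(dict(np.load("side6.npz")),.03,.13); q=(p.min(-1)>90)&(abs(y)<.035); x,y,z=x[q],y[q],z[q]
for a in np.arange(.034,.12,.004):
    j=(z>=a)&(z<a+.004)
    if j.sum()>3: print(a.round(3),j.sum(),np.percentile(x[j],[2,10,50,90,98]).round(4),np.percentile(y[j],[2,98]).round(4))
E
```

```text
t 19.6 at [ 0.4968 -0.0615  0.1121] 113.98 q6 -0.77 -> row [ 0.0014 -0.0001  0.0321] -0.0003 gap 0.69 F [ 0.15  0.79 -2.06]
0.034 36 [-0.0699 -0.069  -0.0665 -0.0027  0.0178] [-0.0312  0.0266]
0.038 116 [-0.0702 -0.0681 -0.0117  0.027   0.0419] [-0.0309  0.0266]
0.042 81 [-0.0697 -0.0681 -0.0207  0.0018  0.0151] [-0.0316  0.0268]
0.046 28 [-0.0701 -0.0697 -0.0678 -0.0645 -0.0531] [-0.0311  0.0262]
0.05 16 [-0.0705 -0.0695 -0.0677 -0.0652 -0.0545] [-0.0318  0.0267]
0.054 64 [-0.0705 -0.0689 -0.063  -0.0504 -0.0488] [-0.0306  0.0258]
0.058 45 [-0.0694 -0.067  -0.0617 -0.0545 -0.0514] [-0.032   0.0255]
0.078 16 [-0.0423 -0.0421 -0.0408 -0.0392 -0.0389] [-0.0307  0.0259]
0.082 23 [-0.0435 -0.0428 -0.0411 -0.031  -0.0218] [-0.0278  0.0274]
0.086 27 [-0.0439 -0.0427 -0.0404 -0.0204 -0.0035] [-0.03    0.0269]
0.09 46 [-0.0446 -0.0435 -0.0369 -0.0042  0.0019] [-0.0308  0.0266]
0.094 85 [-0.0458 -0.043  -0.0289  0.0197  0.024 ] [-0.0325  0.0263]
0.098 90 [-0.0377 -0.0288 -0.0175  0.0176  0.0224] [-0.0314  0.0257]
0.102 73 [-0.0189 -0.0102  0.003   0.0228  0.0804] [-0.0325  0.0234]
0.106 41 [0.007  0.0134 0.022  0.0262 0.0277] [-0.031   0.0183]
0.11 17 [0.022  0.0231 0.025  0.0266 0.0268] [-0.031   0.0159]
0.114 16 [0.0214 0.0221 0.0244 0.0255 0.0258] [-0.0302  0.0158]
0.118 19 [0.0208 0.0221 0.0232 0.0251 0.0259] [-0.0301  0.0178]
```

View pics/side6.png

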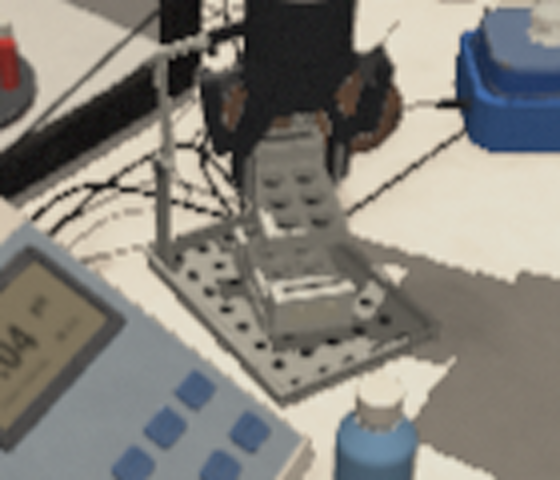

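Emit:
drive_effector --plan '{"offsets": [[0.002,0,0.01,0,0.5],[0.003,0,0.02,0,0.5],[0.003,0,0.028,0,0.5],[0.003,0,0.033,0,0.5],[0.003,0,0.033,0,0.5],[0.003,0,0.033,0,0.5],[0.003,0,0.033,0,0.5],[0.003,0,0.035,0,0.5],[0.003,0,0.037,0,0.5],[0.003,0,0.039,0,0.5],[0.003,0,0.039,0,0.5]]}'

```text
t: 20.8
tcp_pos: [0.4958, -0.0592, 0.073]
tool_rot: [0.545, 0.839, 0.0, 0.001]
force: [-0.9, -2.3, 6.1]
finger_gap: 0.689
gripper_force: 46.1
```

```bash
python3 - <<'E'
from h import *
go(.4962,-.0603,.067,114); look("7")
x,y,z,p=base(dict(np.load("side7.npz")),.03,.13); q=(p.min(-1)>90)&(abs(y)<.035); x,y,z=x[q],y[q],z[q]
for a in np.arange(.038,.10,.004):
    j=(z>=a)&(z<a+.004)
    if j.sum()>3: print(a.round(3),j.sum(),np.percentile(x[j],[2,10,50,90,98]).round(4))
E
```

```text
t 20.8 at [ 0.4958 -0.0592  0.073 ] 113.98 q6 -0.76 -> row [-0.0012 -0.0001  0.006 ] -0.0004 gap 0.689 F [-0.89 -2.35  6.06]
0.038 19 [-0.0702 -0.07   -0.068  -0.0163  0.0189]
0.042 27 [-0.0711 -0.0702 -0.0688 -0.0646 -0.0385]
0.046 31 [-0.071  -0.0703 -0.068  -0.043  -0.0253]
0.05 32 [-0.0706 -0.0698 -0.0673 -0.023  -0.0103]
0.054 122 [-0.0705 -0.0688 -0.0501 -0.0036  0.0204]
0.058 131 [-0.0687 -0.0634 -0.0395 -0.0029  0.0181]
0.062 105 [-0.0361 -0.0277 -0.0072  0.0184  0.0216]
0.066 48 [-0.0122  0.0011  0.017   0.0225  0.0251]
0.07 17 [0.0204 0.0212 0.0234 0.0248 0.025 ]
0.074 16 [0.0201 0.0208 0.0221 0.0245 0.0261]
0.078 19 [0.0203 0.0206 0.0218 0.0235 0.0256]
0.082 27 [0.0194 0.0209 0.0242 0.037  0.0396]
0.086 21 [0.0186 0.0217 0.0348 0.0386 0.0401]
```

Emit:
drive_effector --plan '{"offsets": [[0,0,0.001,0,0.6],[0,0,0.002,0,0.6],[0,0,0.003,0,0.6],[0,0,0.004,0,0.6],[0,0,0.005,0,0.6],[0,0,0.006,0,0.6],[0,0,0.007,0,0.6],[0,0,0.007,0,0.6]]}'

```text
t: 21.7
tcp_pos: [0.4974, -0.0608, 0.0668]
tool_rot: [0.544, 0.839, -0.0, 0.003]
force: [0.5, -6.6, 8.6]
finger_gap: 0.689
gripper_force: 47.1
```

```bash
python3 - <<'E'
from h import *
go(.4962,-.0603,.067,114); look("8")
x,y,z,p=base(dict(np.load("side8.npz")),.03,.13); q=(p.min(-1)>90)&(abs(y)<.035); x,y,z=x[q],y[q],z[q]
for a in np.arange(.034,.10,.004):
    j=(z>=a)&(z<a+.004)
    if j.sum()>3: print(a.round(3),j.sum(),np.percentile(x[j],[2,10,50,90,98]).round(4))
E
```

```text
t 21.7 at [ 0.4974 -0.0608  0.0668] 114.06 q6 -0.76 -> row [ 0.0009 -0.0009 -0.0002] 0.001 gap 0.689 F [ 0.45 -6.62  8.63]
0.034 26 [-0.0708 -0.07   -0.0685 -0.0645 -0.0499]
0.038 21 [-0.0703 -0.07   -0.0686 -0.0675 -0.0533]
0.042 25 [-0.0703 -0.0693 -0.0684 -0.0653 -0.0255]
0.046 43 [-0.071  -0.0695 -0.0341  0.014   0.0231]
0.05 65 [-0.0709 -0.0697 -0.029   0.0179  0.0217]
0.054 137 [-0.0707 -0.0683 -0.0458  0.0018  0.0205]
0.058 207 [-0.0691 -0.0623 -0.023   0.0204  0.025 ]
0.062 49 [-0.0385 -0.0255  0.0118  0.0266  0.0279]
0.066 14 [0.0223 0.023  0.0254 0.0266 0.0278]
0.07 19 [0.0212 0.023  0.0248 0.0271 0.0304]
0.074 42 [0.0227 0.0243 0.0277 0.0416 0.0437]
0.078 4 [0.0317 0.0332 0.0389 0.0407 0.0408]
```

Emit:
drive_effector --plan '{"offsets": [[0,0,0.001,0,0.6],[0,0,0.0015,0,0.6],[0,0,0.0015,0,0.6],[0,0,0,0,0.6],[0,0,0,0,0.72],[0,0,0,0,0.78],[0,0,0,0,0.85],[0,0,0,0,0.9],[0,0,-0.02,0,0.95],[0,0,-0.06,0,0.95],[0,0,-0.1,0,0.95],[0,0,-0.15,0,0.95],[0,0,-0.18,0,0.95],[0,-0.04,-0.18,0,0.95],[0,-0.08,-0.18,0,0.95],[0,-0.12,-0.18,0,0.95],[0,-0.16,-0.18,0,0.95],[0,-0.16,-0.18,0,0.95],[0,-0.16,-0.18,0,0.95]]}'

```text
t: 23.7
tcp_pos: [0.3485, -0.1238, 0.2454]
tool_rot: [0.546, 0.838, 0.0, 0.0]
force: [0.1, 0.2, -0.2]
finger_gap: 0.952
gripper_force: 0.0
```

```bash
python3 m.py 9 2; python3 -c "
from h import *
go(.5355,.3393,.12,-5.95)"
```

```text
top deck 580 ctr [-0.0205 -0.0005] LxW 93.9 60.5 yaw 0.3 z 0.0565 slope [0.026 0.005] x pct [-0.0667  0.0255] y [-0.03    0.0291]
top raised 163 ctr [ 0.0358 -0.0004] LxW 59.5 20.3 yaw 89.6 z 0.073 slope [-0.032 -0.007] x pct [0.0258 0.0457] y [-0.0295  0.029 ]
top rbelow 226 ctr [-0.0199 -0.0002] LxW 91.9 59.9 yaw 0.3 z 0.0584 slope [-0.001  0.001] x pct [-0.0651  0.025 ] y [-0.0299  0.0294]
side deck 413 ctr [-0.022  -0.0029] LxW 98.9 60.9 yaw 0.0 z 0.0587 slope [ 0.022 -0.017] x pct [-0.0699  0.0257] y [-0.0327  0.0272]
side raised 106 ctr [ 0.0335 -0.0024] LxW 60.3 23.8 yaw 86.7 z 0.0753 slope [0.107 0.005] x pct [0.0218 0.0447] y [-0.0321  0.0271]
side rbelow 279 ctr [-0.022  -0.0029] LxW 98.9 60.9 yaw 0.0 z 0.0592 slope [ 0.011 -0.003] x pct [-0.0702  0.0257] y [-0.0327  0.027 ]
t 23.8 at [ 0.3498 -0.1238  0.2455] 114.0 q6 -1.06 -> row [0.3477 0.3578 0.1255] 2.0935 gap 0.946 F [ 0.01  0.06 -0.33]
```

Emit:
drive_effector --plan '{"offsets": [[0.03,0.03,0,0.14,0.88],[0.06,0.06,0,0.28,0.88],[0.09,0.09,0,0.42,0.88],[0.12,0.12,0,0.56,0.88],[0.15,0.15,0,0.7,0.88],[0.18,0.18,0,0.84,0.88],[0.21,0.21,0,0.98,0.88],[0.24,0.24,0,1.12,0.88],[0.27,0.27,0,1.26,0.88],[0.3,0.3,0,1.4,0.88],[0.32,0.33,0,1.54,0.88],[0.335,0.345,0.02,1.68,0.88],[0.3477,0.3578,0.04,1.82,0.88],[0.3477,0.3578,0.06,1.96,0.88],[0.3477,0.3578,0.09,2.0935,0.88],[0.3477,0.3578,0.11,2.0935,0.88],[0.3477,0.3578,0.1255,2.0935,0.88],[0.3477,0.3578,0.1255,2.0935,0.88],[0.3477,0.3578,0.1255,2.0935,0.88],[0.3477,0.3578,0.1255,2.0935,0.88]]}'

```text
t: 25.8
tcp_pos: [0.5354, 0.3401, 0.121]
tool_rot: [0.999, -0.052, 0.001, -0.001]
force: [-0.2, 0.2, -0.3]
finger_gap: 0.883
gripper_force: 0.0
```

```bash
python3 - <<'E'
from h import *
u=np.array([.99464,-.10337]);n=np.array([.10337,.99464])
w=cloud(dict(np.load("top9.npz"))); P=w[110:240,195:248].reshape(-1,3); x=P[:,:2]@u; y=P[:,:2]@n; z=P[:,2]-x*.1763
q=(abs(y-.3928)<.03)&(abs(z+.0035)<.005);print(np.percentile(x[q],[2,50,98]))
go(.5355,.3393,.077,-5.95)
E
```

```text
[0.51207889 0.5215738  0.5310248 ]
t 25.8 at [0.5354 0.3401 0.121 ] -5.91 q6 2.06 -> row [0.0001 0.0009 0.044 ] 0.0007 gap 0.883 F [-0.23  0.21 -0.25]
```

Emit:
drive_effector --plan '{"offsets": [[0,0.0005,0.01,0,0.88],[0,0.0009,0.02,0,0.88],[0,0.0009,0.03,0,0.88],[0,0.0009,0.04,0,0.88],[0,0.0009,0.044,0,0.88],[0,0.0009,0.044,0,0.88],[0,0.0009,0.044,0,0.88],[0,0.0009,0.044,0,0.8],[0,0.0009,0.044,0,0.6],[0,0.0009,0.044,0,0.5],[0,0.0009,0.044,0,0.5],[0,0.0009,0.044,0,0.5],[0,0.0009,0.044,0,0.5]]}' --force 40

```text
t: 27.1
tcp_pos: [0.5351, 0.3393, 0.0769]
tool_rot: [0.999, -0.052, 0.001, -0.001]
force: [-0.7, 1.8, 5.2]
finger_gap: 0.691
gripper_force: 44.1
```

```bash
python3 -c "
from h import *
go(.5355,.3393,.077,-5.95)"
```

```text
t 27.1 at [0.5351 0.3393 0.0769] -5.99 q6 2.06 -> row [ 0.0004 -0.     -0.0001] -0.0007 gap 0.691 F [-0.66  1.76  5.21]
```

Emit:
drive_effector --plan '{"offsets": [[-0.0017,0,-0.01,0,0.5],[-0.0035,0,-0.02,0,0.5],[-0.0053,0,-0.03,0,0.5],[-0.007,0,-0.04,0,0.5],[-0.0088,0,-0.05,0,0.5],[-0.011,0,-0.08,0,0.5],[-0.011,0,-0.12,0,0.5],[-0.011,0,-0.16,0,0.5],[-0.011,0,-0.16,0,0.5]]}'

```text
t: 28.0
tcp_pos: [0.5266, 0.3413, 0.243]
tool_rot: [0.999, -0.052, 0.006, -0.003]
force: [0.7, 0.4, -1.7]
finger_gap: 0.69
gripper_force: 45.5
```

```bash
python3 -c "
from h import *
o=BO+BU*(.0008-.018-.0145)-BN*.0015; print(o); go(*o,.24,114)"
```

```text
[ 0.48023736 -0.0231521 ]
t 28.0 at [0.5266 0.3413 0.243 ] -5.95 q6 2.07 -> row [-0.0084  0.3673  0.0005] -2.0935 gap 0.69 F [ 0.73  0.41 -1.69]
```

Emit:
drive_effector --plan '{"offsets": [[0,0.02,0,-0.14,0.5],[0,0.05,0,-0.28,0.5],[0,0.08,0,-0.42,0.5],[0,0.11,0,-0.56,0.5],[0,0.14,0,-0.7,0.5],[0,0.17,0,-0.84,0.5],[-0.002,0.2,0,-0.98,0.5],[-0.004,0.23,0,-1.12,0.5],[-0.006,0.26,0,-1.26,0.5],[-0.008,0.29,0,-1.4,0.5],[-0.008,0.32,0,-1.54,0.5],[-0.008,0.34,0,-1.68,0.5],[-0.008,0.355,0,-1.82,0.5],[-0.008,0.365,0,-1.96,0.5],[-0.008,0.3673,0,-2.09,0.5],[-0.008,0.3673,0.03,-2.0935,0.5],[-0.008,0.3673,0.06,-2.0935,0.5],[-0.008,0.3673,0.09,-2.0935,0.5],[-0.008,0.3673,0.1,-2.0935,0.5],[-0.008,0.3673,0.107,-2.0935,0.5]]}'

```text
t: 30.0
tcp_pos: [0.4766, -0.0246, 0.128]
tool_rot: [0.545, 0.839, -0.0, -0.001]
force: [0.3, -0.6, -1.1]
finger_gap: 0.689
gripper_force: 45.5
```

Emit:
drive_effector --plan '{"offsets": [[0,0,0,0,0.5],[0,0,0,0,0.5],[0,0,0,0,0.5],[0,0,0,0,0.5]]}'

```text
t: 30.4
tcp_pos: [0.4779, -0.0249, 0.1297]
tool_rot: [0.545, 0.839, 0.0, 0.001]
force: [0.1, 1.1, -2.7]
finger_gap: 0.688
gripper_force: 45.5
```

```bash
cat > n.py <<'E'
from h import *
import sys
go(.4802,-.0232,.085,114); look(sys.argv[1])
x,y,z,p=base(dict(np.load(f"side{sys.argv[1]}.npz")),.045,.19); q=(p.min(-1)>90)&(abs(y)<.035); x,y,z=x[q],y[q],z[q]
for a in np.arange(.05,.18,.004):
    j=(z>=a)&(z<a+.004)
    if j.sum()>3: print(a.round(3),j.sum(),np.percentile(x[j],[2,10,50,90,98]).round(4),np.percentile(y[j],[2,98]).round(4))
E
python3 n.py 10
```

```text
t 30.4 at [ 0.4779 -0.0249  0.1297] 113.99 q6 -0.7 -> row [0.0007 0.0027 0.0447] -0.0003 gap 0.688 F [ 0.14  1.07 -2.7 ]
0.05 64 [-0.0708 -0.0696 -0.0354 -0.0002  0.0206] [-0.0301  0.0275]
0.054 112 [-0.0689 -0.0674 -0.0445 -0.0014  0.0203] [-0.0294  0.027 ]
0.058 151 [-0.0676 -0.0549 -0.0255  0.015   0.0251] [-0.0308  0.027 ]
0.062 13 [-0.0413 -0.0243  0.0249  0.0367  0.0404] [-0.0184  0.0274]
0.066 6 [0.023  0.0237 0.0258 0.0354 0.0412] [0.0154 0.0271]
0.07 6 [0.0251 0.0253 0.0275 0.0381 0.0422] [0.0184 0.0264]
0.074 10 [0.0232 0.0232 0.0302 0.0409 0.0417] [0.0186 0.0274]
0.106 9 [0.0126 0.0139 0.0166 0.0174 0.018 ] [-0.025  0.003]
0.11 31 [-0.0719 -0.0712 -0.0051  0.0175  0.021 ] [-0.028   0.0228]
0.114 73 [-0.0719 -0.0703 -0.0045  0.0165  0.0197] [-0.0342  0.0199]
0.118 46 [-0.072  -0.0706 -0.0671 -0.0062 -0.001 ] [-0.0343  0.0239]
0.122 33 [-0.0726 -0.0711 -0.0682 -0.0659 -0.0476] [-0.0328  0.023 ]
0.126 28 [-0.0712 -0.0702 -0.068  -0.0644 -0.0641] [-0.034   0.0243]
0.13 31 [-0.0694 -0.0688 -0.0667 -0.0651 -0.0648] [-0.0328  0.0233]
0.134 31 [-0.0686 -0.0683 -0.0659 -0.0639 -0.0615] [-0.0309  0.0239]
0.138 29 [-0.0681 -0.0669 -0.0648 -0.0477 -0.0452] [-0.0309  0.0234]
0.142 45 [-0.0682 -0.0668 -0.0644 -0.05   -0.0477] [-0.0311  0.0232]
```

Emit:
drive_effector --plan '{"offsets": [[-0.001,0.001,0.01,0,0.5],[-0.002,0.0022,0.018,0,0.5],[-0.0025,0.0022,0.026,0,0.5],[-0.0025,0.0022,0.032,0,0.5],[-0.0025,0.0022,0.034,0,0.5],[-0.0025,0.0022,0.034,0,0.5],[-0.0025,0.0022,0.034,0,0.5],[-0.0025,0.0022,0.036,0,0.5],[-0.0025,0.0022,0.038,0,0.5],[-0.0025,0.0022,0.038,0,0.5]]}'

```text
t: 31.5
tcp_pos: [0.4807, -0.0261, 0.0914]
tool_rot: [0.545, 0.839, 0.0, 0.001]
force: [-0.3, 1.2, 5.7]
finger_gap: 0.684
gripper_force: 46.3
```

```bash
python3 n.py 11
```

```text
t 31.5 at [ 0.4807 -0.0261  0.0914] 113.99 q6 -0.71 -> row [0.0029 0.0008 0.0064] -0.0002 gap 0.684 F [-0.29  1.18  5.68]
0.05 29 [-0.071  -0.0699 -0.0674 -0.0501 -0.0301] [-0.0309  0.0265]
0.054 47 [-0.0707 -0.0693 -0.0656 -0.0476 -0.0388] [-0.0321  0.0271]
0.058 33 [-0.069  -0.066  -0.0532 -0.0325 -0.0244] [-0.0308  0.0275]
0.066 5 [0.0177 0.0178 0.0197 0.0205 0.021 ] [-0.0256  0.0069]
0.07 24 [-0.068  -0.0674 -0.0617  0.0211  0.0344] [-0.0292  0.0227]
0.074 77 [-0.0694 -0.068   0.0164  0.0373  0.0411] [-0.0312  0.0206]
0.078 72 [-0.0682 -0.067  -0.0038  0.0175  0.0203] [-0.033   0.0262]
0.082 46 [-0.0695 -0.0676 -0.0642 -0.0052 -0.0008] [-0.0325  0.0255]
0.086 29 [-0.0691 -0.0684 -0.0663 -0.0638 -0.0605] [-0.0277  0.026 ]
0.09 24 [-0.0672 -0.0662 -0.0651 -0.0639 -0.0573] [-0.0312  0.0264]
0.094 29 [-0.068  -0.0664 -0.0648 -0.0629 -0.0604] [-0.0322  0.026 ]
0.098 25 [-0.0656 -0.0654 -0.0638 -0.0624 -0.0622] [-0.0325  0.0244]
0.102 57 [-0.0669 -0.0652 -0.0612 -0.0457 -0.0444] [-0.0295  0.0261]
0.106 6 [-0.0659 -0.0652 -0.0633 -0.0599 -0.0581] [-0.0309  0.0213]
```

Emit:
drive_effector --plan '{"offsets": [[0,0,0.001,0,0.6],[0,0,0.002,0,0.6],[0.0005,0,0.003,0,0.6],[0.0005,0,0.004,0,0.6],[0.0005,0,0.005,0,0.6],[0.0005,0,0.006,0,0.6],[0.0005,0,0.007,0,0.6],[0.0005,0,0.0075,0,0.6],[0.0005,0,0.0075,0,0.6]]}'

```text
t: 32.5
tcp_pos: [0.4795, -0.0241, 0.0846]
tool_rot: [0.545, 0.838, 0.001, -0.001]
force: [-2.7, 8.2, 11.5]
finger_gap: 0.684
gripper_force: 47.9
```

```bash
python3 n.py 12
```

```text
t 32.5 at [ 0.4795 -0.0241  0.0846] 113.93 q6 -0.7 -> row [ 0.0005  0.001  -0.0004] -0.0012 gap 0.684 F [-2.73  8.18 11.48]
0.05 26 [-0.0691 -0.0687 -0.0668 -0.0595 -0.0091] [-0.0306  0.0268]
0.054 26 [-0.07   -0.0693 -0.0681 -0.0497 -0.0098] [-0.0301  0.0271]
0.058 24 [-0.0694 -0.068  -0.0668 -0.0646 -0.0514] [-0.0304  0.0272]
0.062 22 [-0.0698 -0.0688 -0.0674 -0.0589  0.0199] [-0.0294  0.0258]
0.066 39 [-0.07   -0.0691 -0.0671  0.0167  0.0186] [-0.0323  0.0255]
0.07 39 [-0.0704 -0.0695 -0.0647  0.018   0.0334] [-0.0332  0.0231]
0.074 103 [-0.0706 -0.0684 -0.0006  0.0304  0.0388] [-0.0332  0.0223]
0.078 81 [-0.0702 -0.0691 -0.0194  0.0043  0.0168] [-0.0326  0.0215]
0.082 27 [-0.0703 -0.0695 -0.0676 -0.0658 -0.0607] [-0.0309  0.0255]
0.086 25 [-0.0707 -0.0692 -0.0675 -0.0647 -0.0594] [-0.0312  0.0257]
0.09 28 [-0.0702 -0.0696 -0.0666 -0.0601 -0.0485] [-0.0306  0.0247]
0.094 53 [-0.0693 -0.0686 -0.0594 -0.0501 -0.0482] [-0.0311  0.0257]
```

Nearly flat. I'll press the last bit, release, and retract.

Emit:
drive_effector --plan '{"offsets": [[0,0,0.001,0,0.6],[0,0,0.0015,0,0.6],[0,0,0.0015,0,0.6],[0,0,0,0,0.6],[0,0,0,0,0.72],[0,0,0,0,0.78],[0,0,0,0,0.85],[0,0,0,0,0.9],[0,0,-0.02,0,0.95],[0,0,-0.06,0,0.95],[0,0,-0.1,0,0.95],[0,0,-0.15,0,0.95],[0,0,-0.18,0,0.95],[0,-0.04,-0.18,0,0.95],[0,-0.08,-0.18,0,0.95],[0,-0.12,-0.18,0,0.95],[0,-0.16,-0.18,0,0.95],[0,-0.16,-0.18,0,0.95],[0,-0.16,-0.18,0,0.95]]}'

```text
t: 34.5
tcp_pos: [0.3337, -0.0912, 0.2635]
tool_rot: [0.546, 0.838, 0.0, 0.0]
force: [-1.0, 0.1, -0.1]
finger_gap: 0.949
gripper_force: 0.0
```

```bash
python3 m.py 13 3; python3 - <<'E'
from h import *
CU=np.array([.6676,-.7444]);CN=np.array([.7444,.6676]);CO=np.array([.4934,-.0503])
for n in("top13","side13"):
    s=dict(np.load(n+".npz"));w=cloud(s); D=w[...,:2]-CO; x=D@CU;y=D@CN;z=w[...,2];p=s["pixels"].astype(int)
    m=(x>.05)&(x<.12)&(abs(y)<.06)&(z>.172)&(z<.21); g=m&(abs(y)<.017)
    print(n,m.sum(),"sleeve x",np.percentile(x[g],[3,50,97]).round(4),"z",np.percentile(z[g],[3,50,97]).round(4),"sleeve dark y",np.percentile(y[m&(p.max(-1)<70)],[3,97]).round(4),"rod x",np.median(x[m&(abs(y)>.03)&(abs(y)<.05)]),np.median(z[m&(abs(y)>.03)&(abs(y)<.05)]))
    f=m&(x<.074); print("feet",x[f].round(3),y[f].round(3),z[f].round(3)) if f.sum()<40 else print(f.sum())
E
```

```text
top deck 557 ctr [ 0.0003 -0.0012] LxW 90.8 61.0 yaw 0.1 z 0.0744 slope [-0.019  0.005] x pct [-0.0447  0.0447] y [-0.0312  0.0282]
top raised 175 ctr [-0.0568 -0.0017] LxW 60.0 20.2 yaw 90.0 z 0.0908 slope [-0.008  0.009] x pct [-0.0669 -0.0472] y [-0.0311  0.0274]
top rbelow 205 ctr [-0.0003 -0.0017] LxW 89.6 60.1 yaw 0.3 z 0.0761 slope [-0.001 -0.001] x pct [-0.0448  0.0433] y [-0.0314  0.0282]
side deck 278 ctr [-0.0119 -0.004 ] LxW 115.4 62.0 yaw 0.5 z 0.0769 slope [-0.022 -0.007] x pct [-0.068   0.0438] y [-0.0345  0.0269]
side raised 115 ctr [-0.0591 -0.0039] LxW 60.2 23.6 yaw 90.4 z 0.0934 slope [ 0.074 -0.001] x pct [-0.0708 -0.0486] y [-0.0336  0.0256]
side rbelow 214 ctr [-0.0112 -0.0042] LxW 110.0 61.7 yaw 0.3 z 0.0771 slope [-0.015 -0.001] x pct [-0.0401  0.0424] y [-0.0346  0.0262]
top13 286 sleeve x [0.0833 0.0879 0.0943] z [0.1853 0.1905 0.1936] sleeve dark y [-0.0255  0.0289] rod x 0.08787192564456382 0.18944403889126993
feet [0.
[... 457 characters left out ...]
.193 0.188
 0.193 0.191 0.19  0.191 0.192 0.191 0.19  0.191 0.193 0.193 0.19  0.191
 0.195 0.192 0.191 0.191 0.195 0.189]
side13 169 sleeve x [0.0805 0.0831 0.0903] z [0.1856 0.1921 0.1954] sleeve dark y [-0.0219  0.0293] rod x 0.08492200213029864 0.19066650379923797
feet [0.074 0.07  0.067 0.064 0.072 0.066 0.066 0.066 0.069 0.062 0.063 0.073
 0.066 0.065 0.064 0.074 0.065 0.063 0.063 0.066 0.066 0.063] [-0.023 -0.024 -0.025 -0.027 -0.022 -0.021 -0.025 -0.028 -0.023 -0.022
 -0.027  0.028  0.029  0.027  0.024  0.028  0.03   0.028  0.024  0.029
  0.026  0.024] [0.196 0.195 0.196 0.197 0.191 0.194 0.193 0.192 0.189 0.193 0.191 0.192
 0.196 0.196 0.195 0.188 0.194 0.194 0.193 0.19  0.189 0.19 ]
```

```bash
python3 - <<'E'
from h import *
c=np.array([.554,-.1134]); CU=np.array([.6676,-.7444])
for n in("top0","side0"):
    w=cloud(dict(np.load(n+".npz"))); D=w[...,:2]-c; r=np.hypot(D[...,0],D[...,1])
    m=(w[...,2]>.205)&(w[...,2]<.5)&(r<.25); k=m.nonzero(); o=np.argsort(r[m])[:3]; print(n,m.sum(),[(r[m][i].round(3),w[m][i].round(3)) for i in o])
go(*c,.26,41.9)
E
```

```text
top0 18164 [(np.float64(0.113), array([ 0.648, -0.175,  0.4  ])), (np.float64(0.113), array([ 0.653, -0.167,  0.384])), (np.float64(0.113), array([ 0.653, -0.168,  0.386]))]
side0 6861 [(np.float64(0.101), array([ 0.565, -0.213,  0.206])), (np.float64(0.109), array([ 0.651, -0.163,  0.408])), (np.float64(0.109), array([ 0.649, -0.166,  0.384]))]
t 34.6 at [ 0.335  -0.0911  0.2635] 113.98 q6 -1.01 -> row [-0.1094  0.1911  0.0038] 1.258 gap 0.952 F [ 1.37  0.13 -0.19]
```

Emit:
drive_effector --plan '{"offsets": [[-0.01,0.02,0,0.14,0.45],[-0.022,0.04,0,0.28,0.45],[-0.034,0.06,0,0.42,0.45],[-0.046,0.08,0,0.56,0.45],[-0.058,0.1,0,0.7,0.45],[-0.07,0.12,0,0.84,0.45],[-0.082,0.143,0,0.98,0.45],[-0.094,0.165,0,1.12,0.45],[-0.103,0.18,0,1.22,0.45],[-0.1094,0.1911,0,1.258,0.45],[-0.1094,0.1911,0,1.258,0.45],[-0.1094,0.1911,0,1.258,0.45],[-0.1094,0.1911,0,1.258,0.45],[-0.1094,0.1911,0,1.258,0.45],[-0.1094,0.1911,0,1.258,0.45]]}'

```text
t: 36.1
tcp_pos: [0.5526, -0.1129, 0.2635]
tool_rot: [0.934, 0.358, -0.0, -0.0]
force: [-0.4, 0.1, 0.7]
finger_gap: 0.446
gripper_force: 0.0
```

```bash
python3 - <<'E'
from h import *
go(.554,-.1134,.192,41.9); look("14")
s=dict(np.load("side14.npz")); c=proj(s,[.554,-.113,.2]).astype(int); cv2.imwrite("pics/s14.png",cv2.resize(s["pixels"][max(c[1]-80,0):c[1]+90,c[0]-70:c[0]+70],None,fx=3.5,fy=3.5,interpolation=cv2.INTER_CUBIC)[:,:,::-1])
E
```

```text
t 36.1 at [ 0.5526 -0.1129  0.2635] 41.91 q6 0.44 -> row [0.0007 0.0013 0.0715] 0.0001 gap 0.446 F [-0.36  0.11  0.74]
```

View pics/s14.png

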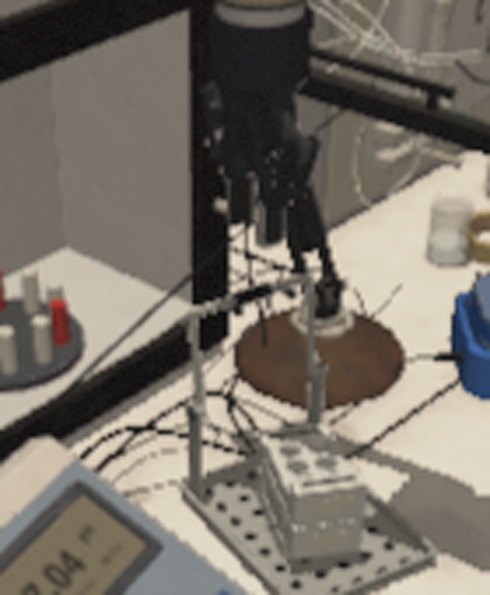

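The fingers at about (240–270, 210–240) hover over the black sleeve at about (250, 295), and the pile looks square. Next I'll descend and grip.

Emit:
drive_effector --plan '{"offsets": [[0.0007,0.0013,0.02,0,0.45],[0.0007,0.0013,0.04,0,0.45],[0.0007,0.0013,0.055,0,0.45],[0.0007,0.0013,0.065,0,0.45],[0.0007,0.0013,0.0715,0,0.45],[0.0007,0.0013,0.0715,0,0.45],[0.0007,0.0013,0.0715,0,0.45],[0.0007,0.0013,0.0715,0,0.3],[0.0007,0.0013,0.0715,0,0.2],[0.0007,0.0013,0.0715,0,0.1],[0.0007,0.0013,0.0715,0,0.05],[0.0007,0.0013,0.0715,0,0.05],[0.0007,0.0013,0.0715,0,0.05],[0.0007,0.0013,0.0715,0,0.05]]}' --force 40

```text
t: 37.6
tcp_pos: [0.5549, -0.1137, 0.1925]
tool_rot: [0.934, 0.358, 0.001, 0.001]
force: [-0.2, -0.0, 4.9]
finger_gap: 0.127
gripper_force: 39.3
```

```bash
python3 -c "
from h import *
go(.554,-.1134,.192,41.9)"
```

```text
t 37.6 at [ 0.5549 -0.1137  0.1925] 41.9 q6 0.44 -> row [-0.0004 -0.0008  0.0005] 0.0001 gap 0.127 F [-0.24 -0.03  4.86]
```

Emit:
drive_effector --plan '{"offsets": [[0,-0.005,-0.0006,0,0.05],[0,-0.0127,-0.0009,0,0.05],[0,-0.0204,-0.0006,0,0.05],[0,-0.028,0.0004,0,0.05],[0,-0.0355,0.0021,0,0.05],[0,-0.0428,0.0044,0,0.05],[0,-0.0499,0.0073,0,0.05],[0,-0.0567,0.0109,0,0.05],[0,-0.0632,0.015,0,0.05],[0,-0.0693,0.0197,0,0.05],[0,-0.0749,0.0249,0,0.05],[0,-0.0749,0.0249,0,0.05]]}'

```text
t: 38.8
tcp_pos: [0.5034, -0.0566, 0.1657]
tool_rot: [0.934, 0.358, -0.001, -0.001]
force: [1.5, -0.5, -0.7]
finger_gap: 0.129
gripper_force: 41.0
```

```bash
python3 -c "
from h import *
from station import manip
print(manip.sense()['gripper_force'])
go(.5457-.0622*.6676,-.1041+.0622*.7444,.1622+.005,41.9)"
```

```text
41.02715492248535
t 38.8 at [ 0.5034 -0.0566  0.1657] 41.9 q6 0.51 -> row [-0.0002  0.0014 -0.0015] -0.0001 gap 0.129 F [ 1.54 -0.5  -0.69]
```

Emit:
drive_effector --plan '{"offsets": [[0,-0.0052,0.0056,0,0.05],[0,-0.0099,0.0117,0,0.05],[0,-0.014,0.0182,0,0.05],[0,-0.0176,0.025,0,0.05],[0,-0.0205,0.0321,0,0.05],[0,-0.0228,0.0394,0,0.05],[0,-0.0245,0.0469,0,0.05],[0,-0.0251,0.0515,0,0.05],[0,-0.0251,0.0515,0,0.05],[0,-0.0251,0.0515,0,0.05],[0,-0.0251,0.0515,0,0.05]]}'

```text
t: 39.9
tcp_pos: [0.4875, -0.0389, 0.1152]
tool_rot: [0.934, 0.357, -0.0, -0.0]
force: [1.7, -3.8, -1.4]
finger_gap: 0.133
gripper_force: 43.4
```

```bash
python3 -c "
from h import *
from station import manip
go(.5457-.088*.6676,-.1041+.088*.7444,.105,41.9);look('15')
CU=np.array([.6676,-.7444]);CN=np.array([.7444,.6676]);CO=np.array([.4956,-.0483])
for n in('top15','side15'):
    s=dict(np.load(n+'.npz'));w=cloud(s); D=w[...,:2]-CO; x=D@CU;y=D@CN;z=w[...,2]
    for sg in(1,-1):
        m=(abs(y-sg*.057)<.006)&(z>.085)&(z<.14)&(x>-.03)&(x<.09)
        if m.sum()>8: c=np.polyfit(x[m],z[m],1); print(n,sg,m.sum(),'slope',c[0].round(3),'z at hinge/rod',np.polyval(c,[.075,-.013]).round(4))
"
```

```text
t 39.9 at [ 0.4875 -0.0389  0.1152] 41.88 q6 0.53 -> row [-0.0002 -0.0006  0.0102] -0.0003 gap 0.133 F [ 1.75 -3.84 -1.44]
top15 1 98 slope -0.13 z at hinge/rod [0.1033 0.1147]
top15 -1 13 slope -0.109 z at hinge/rod [0.1062 0.1158]
side15 1 81 slope -0.186 z at hinge/rod [0.1015 0.1178]
side15 -1 9 slope 0.06 z at hinge/rod [0.1224 0.1172]
```

Emit:
drive_effector --plan '{"offsets": [[0,0,0.002,0,0.05],[0,-0.0003,0.004,0,0.05],[0,-0.0004,0.006,0,0.05],[0,-0.0005,0.008,0,0.05],[0,-0.0005,0.009,0,0.05],[0,-0.0005,0.009,0,0.05],[0,-0.0005,0.009,0,0.05]]}'

```text
t: 40.7
tcp_pos: [0.4869, -0.0384, 0.1062]
tool_rot: [0.934, 0.357, -0.0, -0.0]
force: [1.5, 0.3, 1.3]
finger_gap: 0.125
gripper_force: 44.0
```

```bash
python3 -c "
from h import *
go(.5457-.088*.6676,-.1041+.088*.7444,.105,41.9)"
```

```text
t 40.7 at [ 0.4869 -0.0384  0.1062] 41.89 q6 0.53 -> row [-0.0001  0.0002  0.0012] -0.0002 gap 0.125 F [1.47 0.3  1.29]
```

Emit:
drive_effector --plan '{"offsets": [[0,0,0.001,0,0.05],[0,0,0.002,0,0.05],[0,0,0.002,0,0.05]]}'

```text
t: 41.0
tcp_pos: [0.4869, -0.0383, 0.1043]
tool_rot: [0.934, 0.358, -0.0, -0.0]
force: [0.1, 1.9, 3.7]
finger_gap: 0.128
gripper_force: 44.2
```

```bash
python3 -c "
from h import *
go(.5457-.088*.6676,-.1041+.088*.7444,.105,41.9)"
```

```text
t 41.0 at [ 0.4869 -0.0383  0.1043] 41.9 q6 0.53 -> row [-0.0001  0.0002 -0.0007] -0.0001 gap 0.128 F [0.09 1.9  3.74]
```

Emit:
drive_effector --plan '{"offsets": [[0,0,0.001,0,0.05],[0,0,0.001,0,0.05],[0,0,0.001,0,0.15],[0,0,0.001,0,0.25],[0,0,0.001,0,0.35],[0,0,0,0,0.42],[0,0,0,0,0.42],[0,0,-0.02,0,0.42],[0,0,-0.05,0,0.42],[0,0,-0.1,0,0.42],[0,0,-0.15,0,0.42],[0,0,-0.18,0,0.42],[-0.05,0,-0.18,0,0.42],[-0.1,0,-0.18,0,0.42],[-0.13,0,-0.18,0,0.42],[-0.13,0,-0.18,0,0.42],[-0.13,0,-0.18,0,0.42],[-0.13,0,-0.18,0,0.42]]}'

```text
t: 42.8
tcp_pos: [0.3912, -0.1253, 0.2845]
tool_rot: [0.934, 0.358, 0.0, 0.0]
force: [0.9, -0.1, 0.5]
finger_gap: 0.419
gripper_force: 0.0
```

```bash
python3 m.py 16 3; python3 - <<'E'
from h import *
go(.4,-.1,.28,41.9)
CU=np.array([.6676,-.7444]);CN=np.array([.7444,.6676]);CO=np.array([.4956,-.0483])
for n in('top16','side16'):
    s=dict(np.load(n+'.npz'));w=cloud(s); D=w[...,:2]-CO; x=D@CU;y=D@CN;z=w[...,2]
    for sg in(1,-1):
        m=(abs(y-sg*.057)<.006)&(z>.085)&(z<.14)&(x>-.03)&(x<.09)
        if m.sum()>8: c=np.polyfit(x[m],z[m],1); print(n,sg,m.sum(),'slope',c[0].round(3),'z at hinge/rod',np.polyval(c,[.075,-.013]).round(4))
s=dict(np.load("side16.npz"));t=dict(np.load("top16.npz"))
im=[]
for q in(s,t):
    c=proj(q,[.4945,-.0515,.08]).astype(int); im.append(cv2.resize(q["pixels"][c[1]-70:c[1]+70,c[0]-70:c[0]+70],(400,400),interpolation=cv2.INTER_CUBIC)[:,:,::-1])
cv2.imwrite("pics/end.png",np.hstack(im))
w=cloud(t);h=w[...,2]
for nm,(a,b,c,d),z in(("dropper",(252,268,238,255),.05),("buffer",(278,304,248,276),.05)):
    k=h[c:d,a:b]>z; print(nm,w[c:d,a:b][k].mean(0).round(3))
E
```

```text
top deck 501 ctr [ 0.0005 -0.0013] LxW 91.2 60.9 yaw 0.6 z 0.0744 slope [-0.022  0.007] x pct [-0.0447  0.0451] y [-0.0313  0.0282]
top raised 175 ctr [-0.039  -0.0002] LxW 59.4 58.1 yaw 93.8 z 0.091 slope [ 0.053 -0.018] x pct [-0.0667 -0.0392] y [-0.0308  0.0274]
top rbelow 196 ctr [-0.0003 -0.0017] LxW 89.5 60.1 yaw 0.9 z 0.0761 slope [-0.006  0.003] x pct [-0.0448  0.0435] y [-0.0313  0.028 ]
side deck 170 ctr [-0.013  -0.0042] LxW 113.3 61.6 yaw 0.6 z 0.0769 slope [-0.028 -0.015] x pct [-0.0533  0.043 ] y [-0.034  0.027]
side raised 122 ctr [-0.0402 -0.0033] LxW 61.1 60.9 yaw 1.8 z 0.0934 slope [0.022 0.004] x pct [-0.0701 -0.0099] y [-0.0328  0.0258]
side rbelow 138 ctr [-0.0122 -0.0042] LxW 111.1 61.6 yaw 0.5 z 0.0771 slope [-0.019  0.001] x pct [-0.0453  0.0427] y [-0.0341  0.0263]
t 42.9 at [ 0.3913 -0.125   0.2844] 41.98 q6 0.25 -> row [ 0.0232 -0.0128  0.0044] 0.0015 gap 0.421 F [ 0.01  0.32 -0.2 ]
top16 1 136 slope 0.015 z at hinge/rod [0.1025 0.1012]
top16 -1 145 slope 0.021 z at hinge/rod [0.1031 0.1013]
side16 1 82 slope -0.041 z at hinge/rod [0.1017 0.1053]
side16 -1 73 slope -0.034 z at hinge/rod [0.1023 0.1053]
dropper [0.445 0.238 0.06 ]
buffer [0.41  0.153 0.086]
```

View pics/end.png

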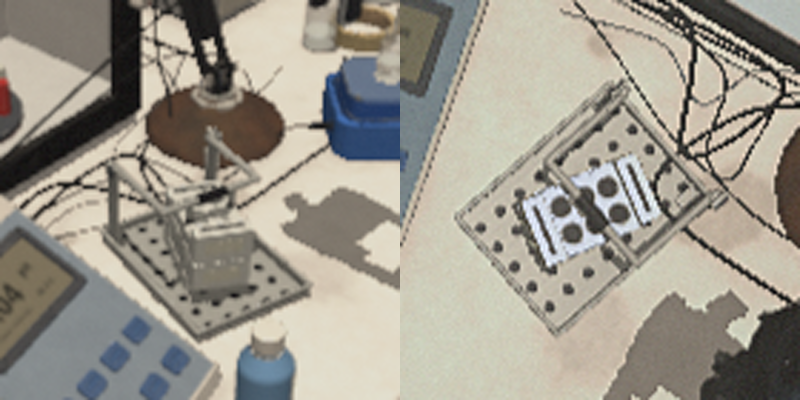

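The bar (centre right, at about (590, 210)) lies level across the top rack. The pile is square and the bottles haven't moved, so I'm handing in.

```bash
python3 -c "
from station import manip
print(manip.sign_off())"
```

```text
the job is handed in; nothing more can be done
None
```

I stacked all three racks on the base rack, each turned end for end and flat with gaps of about 2–3 mm, lowered the hold-down bar level onto the top rack without dropping it, left both bottles where they were, and handed the job in at about 43 s; the sign-off returned no verdict.

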